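Stand the fallen sample bottles up again

TASK

Two of the square bottles in the row on the long white tray have fallen over and lie crosswise. Stand both upright on their feet on the tray, each in the gap where it lies and in line with the row along the middle of the tray, and let go of them; do not shift or knock over the bottle and the jar that still stand.

Things in the scene. Friction and masses are not known exactly. Their poses are not given: they have to be found in the camera images.
- tray: long white enamel tray with a dark blue rim, fixed to the bench, 470 mm long (its x, pointing away from the robot), 170 mm wide (its y, to the left), 18 mm high; walls and floor 4 mm thick. Origin under its centre, so the floor's top is 4 mm above it. The row stands along its x axis (y = 0), in four places about 100 mm apart; a loose spare cap lies beyond the row in the far right corner.
- fallen_a_center (a point): centre (half-way up) of a fallen square amber bottle lying flat across the tray, cap to the tray's left (seen from the robot). Body 44 x 44 x 85 mm, flat sides; white cap 32 mm in diameter; 115 mm tall in all, 0.13-0.25 kg. Own z axis: foot to cap; foot 57.5 mm below this point, square body ends 27.5 mm above it. Centre above the tray's floor: 22 mm lying, 57.5 mm standing.
- fallen_b_center (a point): centre (half-way up) of a fallen square amber bottle lying flat across the tray, cap to the tray's right (seen from the robot). Body 44 x 44 x 85 mm, flat sides; white cap 32 mm in diameter; 115 mm tall in all, 0.13-0.25 kg. Own z axis: foot to cap; foot 57.5 mm below this point, square body ends 27.5 mm above it. Centre above the tray's floor: 22 mm lying, 57.5 mm standing.
- upright_bottle_center (a point): centre (half-way up) of an identical bottle that stands in the row's place nearest the robot; 44 x 44 x 115 mm. To be left alone.
- upright_jar_center (a point): a round amber jar with a white lid, 51 mm in diameter and 98 mm tall, that stands in one of the row's other three places; the point lies on its axis, 47.5 mm above its foot. To be left alone.
Mind the look-alikes: they are no part of the job. What is shaped like the part that bears fallen_b_center but red is not meant.

How it is judged:
At the end, for the whole second after the job is handed in: both fallen bottles stand on their feet on the tray's floor, within 0.1 rad of upright, their centres within 30 mm of the tray's middle line and within about 40 mm (horizontally) of where they lay, at rest (angle between each of fallen_a_center, fallen_b_center's own z axis and vertical below 0.1 rad and y of fallen_a_center in the frame of tray between -0.03 and 0.03 m and z of fallen_a_center in the frame of tray between 0.055 and 0.068 m and distance of each of fallen_a_center, fallen_b_center from where it was at the start of the episode below 0.055 m and linear speed of each of fallen_a, fallen_b below 0.02 m/s and angular speed of each of fallen_a, fallen_b below 0.2 rad/s and y of fallen_b_center in the frame of tray between -0.03 and 0.03 m and z of fallen_b_center in the frame of tray between 0.055 and 0.068 m); the robot touches nothing.
It fails at once if the standing square bottle is shifted more than 25 mm or tipped more than 0.3 rad (distance of upright_bottle_center from where it was at the start of the episode above 0.025 m or angle between upright_bottle_center's own z axis and vertical above 0.3 rad).
It fails at once if the standing round jar is shifted more than 25 mm or tipped more than 0.3 rad (distance of upright_jar_center from where it was at the start of the episode above 0.025 m or angle between upright_jar_center's own z axis and vertical above 0.3 rad).
It also fails if it takes over 61 s, if anything falls off the work surface, if the arm or the gripper's body presses on something with over 40 N, if the wrist force passes 120 N, or if a joint passes its speed limit or range.

ROBOT

A 6-joint arm with a two-finger parallel gripper is mounted at the origin on the work surface. World frame = base frame: x ahead of the robot, y to its left, z up, the work surface at z = 0. Lengths are in m, angles in rad, forces in N, time in s.
With the tool pointing down it reaches from about 0.25 to 0.775 m from the base axis. Payload 8.9 kg.
Tool frame: the origin (TCP) lies midway between the tips of the shut fingers; the grasp point (between the pads) lies 19 mm behind it; z points along the fingers, y is the direction in which the jaws open and shut (so a half turn about z gives the same grasp; the last joint's range is limited). The gripper opens to 85 mm and grips with 20 to 120 N. Pads are 22 mm wide; open, the fingers measure 114 mm over their backs; the gripper's body (76 mm by 85 mm) begins 54 mm behind the grasp point. The pads swing forward as they close: fully open they stand 13 mm farther back than shut.
Start: joints at [-1.258, 0.291, -0.153, 1.127, 0, 1.431], TCP at [0.229, -0.472, 0.231] pointing down, gripper open.
Joint ranges: [-2.52, 2.52], [-0.91, 1.74], [-1.3, 1.37], [-1.96, 2.02], [-1.52, 1.47], [-3.14, 3.14]. Speed limits (rad/s): [2.22, 2.22, 2.79, 3.14, 3.14, 3.14].

INTERFACE

Orientations are given as a 3x3 rotation matrix whose columns are the frame's x, y, z axes.
In Python, from cell import ctrl, vision, spotter gives the robot as it stands.
- The arm moves only by the tool servo_tool, never from a script. Its arguments are lists of equal length, an entry for each row: "linear": the shift along the tool's x, y, z in m, a list of three; "yaw": the turn about the tool's z in rad; "claw": the finger opening in m, from 0 to 0.0854. A call has 1 to 5 rows; each row shifts and turns the commanded pose from where the row before left it, along the tool's axes as they then stand; what a row does not reach is not made up. A row lasts 1/8 s, in which the tool goes at most 62.5 mm and 10.7 degrees, less where a joint would pass 70% of its speed; a pose out of reach is approached as far as the arm can. A call is refused whole if a number of a shift passes 0.0625 or a number of a turn 0.188, either way. A call with a gripper value outside its range is refused whole. The fingers move at their own pace and stop on an object; the grip force is fixed at half the most. Time passes only in rows, so rows that do not move let the fingers close. It gives the time, the measured TCP pose, the force and the opening at its end, in the units of the state.
- ctrl.state(): the state, without advancing time (a new reading comes with each control period).
- vision.grab_frame(name): name is "scene" or "top" or "wrist"; returns (picture, depth): 420x560x3 uint8, blue, green, red; 420x560 float32, m along the optical axis (not along the pixel's ray), 0 where there is no reading.
- vision.camera_params(name): a dict with "camera_matrix" (3x3 intrinsics, pixels), "extrinsics" (4x4, takes a point from world to camera coordinates); the wrist camera has in their place "hand_eye" (4x4, takes a point from camera to tool coordinates, whose origin is the TCP and whose axes are the flange's). Camera axes: x right, y down, z forward; pixel columns grow to the right and rows downward; lengths in m; the calibration is good to about 2 mm. A picture is of the moment at which its call begins: read the wrist's pose just before it. camera_params takes no time and is no camera call.
- ctrl.job_done(): hands the job in, once; it reports no verdict.
Trained networks look in the newest picture that a camera, given by its name, has taken for a name from the list of things; names that differ only in an ending like _2 or _b are one class to them, and where a whole thing is asked for, a point or a joint stands for the part that bears it (a point fixed in the world has none). Each returns a list of dicts, best first, with "conf" (0 to 1); they miss things now and then, are a little off and sometimes report something else, mostly with a low value. They report only what shows in the picture. A call takes as long as a camera call. They do not tell look-alikes from the thing itself.
- spotter.search_frame(target, camera): "rect" ([left, top, right, bottom] as shares, 0 to 1, of the picture: columns of its width, rows of its height, round what is visible of it).
- spotter.outline_of(target, camera): "region" (420x560 bool, what is visible of it) and "rect" ([left, top, right, bottom] as shares, 0 to 1, of the picture: columns of its width, rows of its height, round what is visible of it).
The state is a dict: "clock": time; "q": joint angles; "qvel": joint speeds; "tau": joint torques, N m; "tool_pos": TCP position; "eef_rot": TCP orientation; "ft_force": force on the tool from outside, world axes, zero at the start; "torque": the same for the moment, N m; "grip_width": finger opening in m.
Only numpy, scipy, OpenCV 4.12 (cv2) and the standard library are available. Lean on these libraries where they do the work, as an engineer would, in place of code of your own. Each camera call takes 0.05 s, during which the arm holds its last target.

## Working session

There is one attempt and no reset: what is moved stays moved. The work goes in short steps, Python scripts to look and compute and a tool call to move; the robot and the scene stay as the last step left them, time stands still between calls to the robot, and variables do not carry over. Pictures are saved under pics/ and viewed, and the job is handed in when it is done.

Besides the shell and the picture viewer there is one more tool, called after "Emit:" as a command line: name --pt "numbers of a row" for each row, then --argument value for the rest. servo_tool: Moves the arm, as the interface text tells. Its arguments: {"type":"object","properties":{"linear":{"type":"array"},"yaw":{"type":"array"},"claw":{"type":"array"}},"required":["linear","yaw","claw"]}

```bash
ls; mkdir -p pics
python3 - <<'E'
from cell import ctrl, vision, spotter
import cv2
print(ctrl.state())
for n in ("scene","top"):
    im,d=vision.grab_frame(n); cv2.imwrite(f"pics/{n}0.png",im)
    p=vision.camera_params(n); print(n,p)
    for t in ("fallen_a_center","upright_jar_center","tray"):
        for r in spotter.search_frame(t,n): print(t,r)
E
```

```text
pics
{'clock': 0.0, 'q': array([-1.25830579e+00,  2.91273853e-01, -1.54113597e-01,  1.12667331e+00,
        7.29710320e-06,  1.43152148e+00]), 'qvel': array([-2.41665641e-03,  7.27581407e-04,  2.95515045e-05,  1.75644679e-04,
       -1.29697346e-03, -4.89162454e-04]), 'tau': array([ 3.44810242e-04, -5.37140572e+01,  3.31373727e+01,  1.60506426e-02,
       -2.58080463e-04,  3.35980246e-05]), 'tool_pos': array([ 0.22907833, -0.47191922,  0.23074038]), 'eef_rot': array([[ 8.99677855e-01,  4.36554249e-01, -3.81781685e-04],
       [ 4.36554377e-01, -8.99677066e-01,  1.20544520e-03],
       [ 1.82761997e-04, -1.25118082e-03, -9.99999201e-01]]), 'ft_force': array([-0.57260292,  0.55572781, -0.10881784]), 'torque': array([-0.02840815, -0.06292157,  0.0497738 ]), 'grip_width': 0.08570469728155883}
scene {'camera_matrix': array([[398.93994628,   0.        , 280.32049395],
       [  0.        , 398.93994628, 212.03031204],
       [  0.        ,   0.        ,   1.        ]]), 'extrinsics': array([[-0.73905748,  0.67351801,  0.01294317,  0.39871307],
       [ 0.38928927,  0.44269361, -0.80776001,
[... 514 characters left out ...]
x': array([[382.8234503 ,   0.        , 283.56245214],
       [  0.        , 382.8234503 , 209.28817315],
       [  0.        ,   0.        ,   1.        ]]), 'extrinsics': array([[ 0.00376948, -0.99970741,  0.02389319, -0.10906689],
       [-0.99751871, -0.00543882, -0.07019151,  0.48030724],
       [ 0.07030092, -0.02356932, -0.99724735,  0.75587397],
       [ 0.        ,  0.        ,  0.        ,  1.        ]])}
fallen_a_center {'rect': [0.3354, 0.2514, 0.4389, 0.3271], 'conf': 0.63}
fallen_a_center {'rect': [0.403, 0.4733, 0.4561, 0.5493], 'conf': 0.16}
upright_jar_center {'rect': [0.4021, 0.4764, 0.4612, 0.5405], 'conf': 0.65}
tray {'rect': [0.3018, 0.1736, 0.5571, 0.755], 'conf': 0.94}
```

View pics/scene0.png

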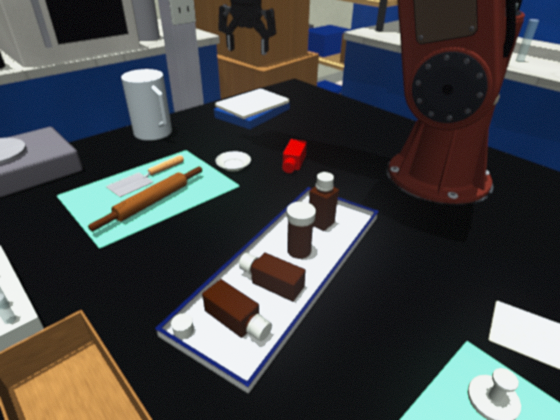

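View pics/top0.png

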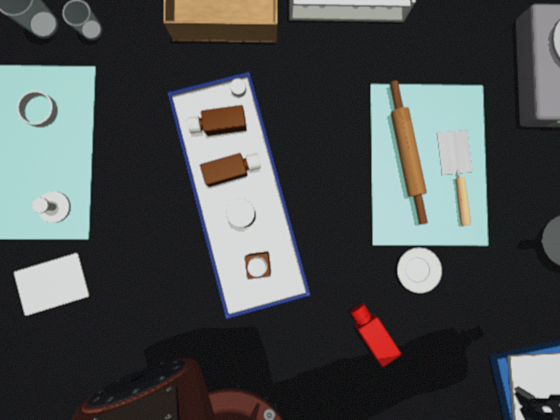

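The top view shows A at about (216,121) with its cap left, B at about (231,168) with its cap right, the jar at (240,213) and the standing bottle at (257,267). The red look-alike at (375,335) is off the tray, so I'll ignore it. Next I'll measure.

```bash
cat > h.py <<'E'
import numpy as np, cv2
from cell import ctrl, vision, spotter
def cloud(name,im,d):
    p=vision.camera_params(name);K=p["camera_matrix"];E=p["extrinsics"]
    v,u=np.mgrid[0:420,0:560]
    c=np.stack([(u-K[0,2])*d/K[0,0],(v-K[1,2])*d/K[1,1],d],-1)
    return (c-E[:3,3])@E[:3,:3]
def proj(name,P):
    p=vision.camera_params(name);K=p["camera_matrix"];E=p["extrinsics"]
    c=E[:3,:3]@np.asarray(P)+E[:3,3];q=K@c;return q[:2]/q[2]
E
python3 - <<'E'
from h import *
im,d=vision.grab_frame("top")
W=cloud("top",im,d)
np.savez("top0.npz",im=im,d=d,W=W)
cv2.imwrite("pics/crop0.png",cv2.resize(im[60:330,150:330],None,fx=2.2,fy=2.2,interpolation=cv2.INTER_CUBIC))
b,g,r=[im[...,i].astype(int) for i in range(3)]
# rim: blue
m=((b>r+40)&(b>g+40)).astype(np.uint8); m[:, :150]=0;m[:,330:]=0
print(m.sum(), np.median(W[m>0][:,2]))
pts=W[m>0]; rect=cv2.minAreaRect(pts[:,:2].astype(np.float32)*1000);print("tray",rect)
# amber
def comps(mask,lab):
    n,L,S,C=cv2.connectedComponentsWithStats(mask.astype(np.uint8))
    for i in range(1,n):
        if S[i,4]>60:
            p=W[L==i]; print(lab,C[i].round(1),S[i].tolist(),np.percentile(p[:,2],[5,50,95]).round(4))
            t=p[p[:,2]>np.percentile(p[:,2],90)-0.008]
            print("   ",[ (np.round(x,1) if not isinstance(x,tuple) else tuple(np.round(x,1))) for x in cv2.minAreaRect(t[:,:2].astype(np.float32)*1000)])
box=np.zeros(im.shape[:2],bool);box[60:330,160:320]=1
comps(box&(r>b+20)&(r<170)&(W[...,2]>0.01),"amber")
comps(box&(abs(r-b)<40)&(g>110)&(W[...,2]>0.0215),"white")
comps(box&(W[...,2]>0.0215),"tall")
E
```

```text
2055 0.01952638877442028
tray ((518.03271484375, -11.636383056640625), (487.2127380371094, 179.48670959472656), 15.500216484069824)
amber [222.4 119.7] [199, 105, 47, 30, 1062] [0.0321 0.048  0.0504]
    [(np.float64(548.4), np.float64(-13.1)), (np.float64(273.7), np.float64(86.0)), np.float64(14.3)]
amber [223.8 168.9] [200, 153, 49, 32, 999] [0.0396 0.0481 0.0504]
    [(np.float64(495.2), np.float64(-13.5)), (np.float64(185.0), np.float64(85.0)), np.float64(22.8)]
amber [258.1 263.6] [245, 252, 25, 27, 251] [0.0862 0.0889 0.0908]
    [(np.float64(373.5), np.float64(-58.0)), (np.float64(42.2), np.float64(42.8)), np.float64(7.6)]
white [237.6  86.6] [230, 78, 16, 17, 193] [0.0246 0.0273 0.0297]
    [(np.float64(588.1), np.float64(-55.4)), (np.float64(328.8), np.float64(30.4)), np.float64(16.9)]
white [193.4 124.8] [187, 116, 15, 18, 197] [0.0285 0.0396 0.0439]
    [(np.float64(540.0), np.float64(2.7)), (np.float64(290.0), np.float64(28.9)), np.float64(33.1)]
white [252.6 161.8] [242, 153, 19, 19, 197] [0.0309 0.0395 0.0434]
    [(np.float64(506.4), np.float64(-61.8)), (np.float64(168
[... 517 characters left out ...]
(30.4)), np.float64(16.9)]
tall [218.1 120.4] [187, 105, 60, 30, 1318] [0.0296 0.0476 0.0503]
    [(np.float64(571.7), np.float64(-43.2)), (np.float64(284.6), np.float64(108.2)), np.float64(38.2)]
tall [228.  168.2] [199, 153, 62, 34, 1294] [0.0326 0.0476 0.0504]
    [(np.float64(499.3), np.float64(-13.5)), (np.float64(175.1), np.float64(114.8)), np.float64(12.6)]
tall [240.5 213.1] [226, 199, 30, 29, 660] [0.0932 0.1022 0.1043]
    [(np.float64(462.6), np.float64(-48.6)), (np.float64(95.8), np.float64(49.8)), np.float64(75.3)]
tall [257.5 265.2] [244, 252, 27, 28, 626] [0.0734 0.0906 0.1206]
    [(np.float64(388.9), np.float64(-73.4)), (np.float64(30.7), np.float64(74.9)), np.float64(45.6)]
```

View pics/crop0.png

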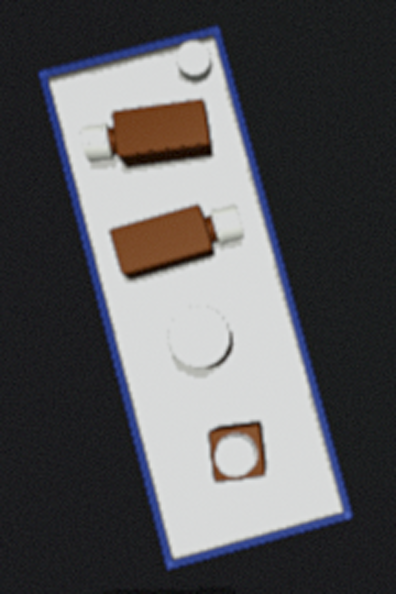

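```bash
cat >> h.py <<'E'
def plane(name,uv,z):
    p=vision.camera_params(name);K=p["camera_matrix"];E=p["extrinsics"]
    R=E[:3,:3];c=-R.T@E[:3,3]
    uv=np.atleast_2d(uv).astype(float)
    r=np.stack([(uv[:,0]-K[0,2])/K[0,0],(uv[:,1]-K[1,2])/K[1,1],np.ones(len(uv))],-1)@R
    return c+r*((z-c[2])/r[:,2])[:,None]
E
python3 - <<'E'
from h import *
f=np.load("top0.npz");im,W=f["im"],f["W"]
b,g,r=[im[...,i].astype(int) for i in range(3)]
z=cv2.medianBlur(W[...,2].astype(np.float32),5)
def rect(m,zz):
    m=m.astype(np.uint8);n,L,S,C=cv2.connectedComponentsWithStats(m);i=1+np.argmax(S[1:,4])
    v,u=np.nonzero(L==i);P=plane("top",np.stack([u,v],1),zz)[:,:2]*1000
    return cv2.minAreaRect(P.astype(np.float32)),P.mean(0)
def box(x0,y0,x1,y1):
    m=np.zeros(z.shape,bool);m[y0:y1,x0:x1]=1;return m
am=(r>b+20)
print("tray",rect(box(150,60,330,330)&(b>r+30)&(b>g+30),0.018))
print("A",rect(box(180,95,250,140)&am&(z>.044),0.048))
print("B",rect(box(180,145,270,195)&am&(z>.044),0.048))
print("Acap",rect(box(180,95,250,140)&(g>130)&(z>.025),0.035))
print("Bcap",rect(box(180,145,270,195)&(g>130)&(z>.025),0.035))
print("jar",rect(box(215,195,265,235)&(z>.09),0.102))
print("up",rect(box(235,245,285,285)&(z>.1),0.119))
print(proj("top",[.5,0,.04]))
E
```

```text
tray (((515.2314453125, -13.428970336914062), (476.4621887207031, 176.0699462890625), 15.485602378845215), array([509.85510708, -12.40575741]))
A (((658.0978393554688, 14.729785919189453), (43.96846008300781, 84.1140365600586), 8.588635444641113), array([657.92904349,  14.29436376]))
B (((557.195556640625, 12.190834045410156), (43.927490234375, 83.02462005615234), 16.711090087890625), array([557.41971209,  12.54809196]))
Acap (((649.458984375, 73.16026306152344), (36.447052001953125, 27.86815643310547), 1.2248352766036987), array([648.82704147,  74.12624888]))
Bcap (((574.3456420898438, -42.35441589355469), (33.6362190246582, 28.951444625854492), 18.822437286376953), array([573.88817432, -44.11950785]))
jar (((468.3023376464844, -26.188621520996094), (49.702999114990234, 48.1089973449707), 45.43030548095703), array([468.26255548, -26.52499686]))
up (((373.00408935546875, -57.83928298950195), (31.04245376586914, 29.49578857421875), 0.41091594099998474), array([373.14233654, -57.6929365 ]))
[229.4230628  198.45290856]
```

```bash
cat >> h.py <<'E'
def plan(target,yang_deg=None,step=0.05,ystep=0.18):
    """rows from current state (tool kept down): target world TCP, tool-y angle in deg"""
    s=ctrl.state();R=s["eef_rot"];p=s["tool_pos"]
    a=np.arctan2(R[1,1],R[0,1]); dy=0 if yang_deg is None else (a-np.radians(yang_deg)+np.pi)%(2*np.pi)-np.pi
    D=np.array(target)-p
    n=int(np.ceil(max(np.linalg.norm(D)/step,abs(dy)/ystep,1)))
    print("pos",p.round(4),"yang",np.degrees(a).round(2),"tilt",R[:2,2].round(4),"q",s["q"].round(2),"dyaw",round(dy,3),"D",D.round(4),"n",n)
    L=[];Y=[]
    for i in range(n):
        x=np.array([-np.sin(a),np.cos(a),0]);y=np.array([np.cos(a),np.sin(a),0])
        ax=a+np.pi/2; x=np.array([np.cos(ax),np.sin(ax),0])
        d=D/n;L.append([round(float(d@x),4),round(float(d@y),4),round(float(-d[2]),4)]);Y.append(round(dy/n,4));a-=dy/n
    for i in range(0,n,5): print(L[i:i+5],Y[i:i+5])
E
python3 - <<'E'
from h import *
plan([.6473,.0855,.13],8.6)
E
```

```text
pos [ 0.2292 -0.4723  0.2313] yang -64.11 tilt [-0.0001  0.0001] q [-1.26  0.29 -0.15  1.13 -0.    1.43] dyaw -1.269 D [ 0.4181  0.5578 -0.1013] n 15
[[0.0413, -0.0213, 0.0068], [0.043, -0.0177, 0.0068], [0.0443, -0.014, 0.0068], [0.0453, -0.0102, 0.0068], [0.046, -0.0064, 0.0068]] [np.float64(-0.0846), np.float64(-0.0846), np.float64(-0.0846), np.float64(-0.0846), np.float64(-0.0846)]
[[0.0464, -0.0024, 0.0068], [0.0464, 0.0015, 0.0068], [0.0462, 0.0054, 0.0068], [0.0455, 0.0093, 0.0068], [0.0446, 0.0131, 0.0068]] [np.float64(-0.0846), np.float64(-0.0846), np.float64(-0.0846), np.float64(-0.0846), np.float64(-0.0846)]
[[0.0433, 0.0168, 0.0068], [0.0417, 0.0204, 0.0068], [0.0399, 0.0239, 0.0068], [0.0377, 0.0272, 0.0068], [0.0353, 0.0302, 0.0068]] [np.float64(-0.0846), np.float64(-0.0846), np.float64(-0.0846), np.float64(-0.0846), np.float64(-0.0846)]
```

Emit:
servo_tool --pt "0.041 -0.021 0" --pt "0.043 -0.018 0" --pt "0.044 -0.014 0" --pt "0.045 -0.01 0" --pt "0.046 -0.006 0" --yaw '[-0.085,-0.085,-0.085,-0.085,-0.085]' --claw '[0.06,0.06,0.06,0.06,0.06]'

```text
clock: 1.08
tool_pos: [0.3688, -0.2861, 0.2315]
eef_rot: [[0.638, 0.77, 0.0], [0.77, -0.638, -0.0], [-0.0, 0.0, -1.0]]
ft_force: [0.7, 0.1, -0.1]
grip_width: 0.0605
```

Emit:
servo_tool --pt "0.046 -0.002 0" --pt "0.046 0.002 0" --pt "0.046 0.005 0" --pt "0.046 0.009 0.006" --pt "0.045 0.013 0.01" --yaw '[-0.085,-0.085,-0.085,-0.085,-0.085]' --claw '[0.06,0.06,0.06,0.06,0.06]'

```text
clock: 1.7
tool_pos: [0.5078, -0.0999, 0.2155]
eef_rot: [[0.263, 0.965, 0.001], [0.965, -0.263, -0.0], [-0.0, 0.001, -1.0]]
ft_force: [-0.1, -0.4, 0.2]
grip_width: 0.0598
```

Emit:
servo_tool --pt "0.043 0.017 0.015" --pt "0.042 0.02 0.015" --pt "0.04 0.024 0.015" --pt "0.038 0.027 0.015" --pt "0.035 0.03 0.015" --yaw '[-0.085,-0.085,-0.085,-0.085,-0.085]' --claw '[0.06,0.06,0.06,0.06,0.06]'

```text
clock: 2.33
tool_pos: [0.6455, 0.0868, 0.1398]
eef_rot: [[-0.158, 0.987, 0.0], [0.987, 0.158, -0.0], [-0.0, 0.0, -1.0]]
ft_force: [0.8, 0.2, 0.3]
grip_width: 0.0601
```

Run:
```python
from h import *
plan([.6473,.0855,.08],8.6)
im,d=vision.grab_frame("top"); cv2.imwrite("pics/top1.png",cv2.resize(im[40:330,120:340],None,fx=2,fy=2))
im,d=vision.grab_frame("wrist"); cv2.imwrite("pics/wrist1.png",im)
plan([.6473,.0855,.04],8.6)
```

```text
pos [0.6455 0.0868 0.1398] yang 9.1 tilt [ 0.0002 -0.0001] q [ 0.02  0.59  0.07  1.05 -0.    1.43] dyaw 0.009 D [ 0.0018 -0.0013 -0.0598] n 2
[[-0.0008, 0.0008, 0.0299], [-0.0008, 0.0008, 0.0299]] [np.float64(0.0044), np.float64(0.0044)]
pos [0.6455 0.089  0.1379] yang 9.26 tilt [-0.0017  0.001 ] q [0.02 0.59 0.07 1.05 0.   1.43] dyaw 0.012 D [ 0.0018 -0.0035 -0.0979] n 2
[[-0.0019, 0.0006, 0.0489], [-0.0019, 0.0006, 0.0489]] [np.float64(0.0058), np.float64(0.0058)]
```

View pics/wrist1.png

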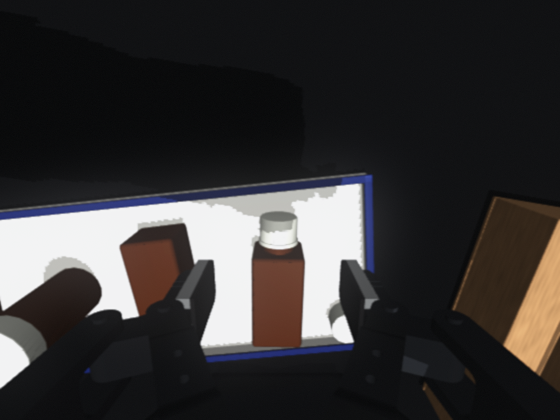

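The wrist view shows A's cap at about (278,230), centred between the fingers and in line with the tool. I'll descend.

Emit:
servo_tool --pt "-0.001 0.001 0.04" --pt "-0.001 0 0.04" --pt "0 0 0.02" --pt "0 0 0" --yaw '[0.008,0,0,0]' --claw '[0.06,0.06,0.06,0.06]'

```text
clock: 2.92
tool_pos: [0.6445, 0.0832, 0.0388]
eef_rot: [[-0.147, 0.989, -0.003], [0.989, 0.147, -0.0], [0.0, -0.003, -1.0]]
ft_force: [-0.0, -0.3, 0.1]
grip_width: 0.0601
```

Run:
```python
from h import *
plan([.6473,.0855,.011],8.6)
s=ctrl.state()
im,d=vision.grab_frame("wrist"); cv2.imwrite("pics/wrist2.png",im)
p=vision.camera_params("wrist");K=p["camera_matrix"];H=p["hand_eye"];print(H.round(3).tolist())
T=np.eye(4);T[:3,:3]=s["eef_rot"];T[:3,3]=s["tool_pos"];M=np.linalg.inv(T@H)
v,u=np.mgrid[0:420,0:560];c=np.stack([(u-K[0,2])*d/K[0,0],(v-K[1,2])*d/K[1,1],d],-1)
TH=T@H;Wd=c@TH[:3,:3].T+TH[:3,3]
ax=np.array([-.149,.989]);ctr=np.array([.6558,.0293])
q=Wd[...,:2]-ctr;along=q@ax;lat=q@np.array([.989,.149])
m=(d>0)&(along>.03)&(along<.08)&(abs(lat)<.03)&(Wd[...,2]>.03)&(Wd[...,2]<.06)
print(m.sum(),"cap extents along",np.percentile(along[m],[1,10,50,90,99]).round(4),"lat",np.percentile(lat[m],[1,50,99]).round(4),"z",np.percentile(Wd[...,2][m],[5,50,95]).round(4))
im,d=vision.grab_frame("scene"); cv2.imwrite("pics/scene2.png",cv2.resize(im[170:390,140:400],None,fx=2.5,fy=2.5))
```

```text
pos [0.6445 0.0832 0.0388] yang 8.44 tilt [-0.0034 -0.0002] q [ 0.02  0.68 -0.05  0.84 -0.    1.44] dyaw -0.003 D [ 0.0028  0.0023 -0.0278] n 1
[[0.0019, 0.0032, 0.0278]] [np.float64(-0.0028)]
[[-0.001, -0.959, -0.285, 0.073], [1.0, -0.001, 0.0, -0.001], [-0.001, -0.285, 0.959, -0.143], [0.0, 0.0, 0.0, 1.0]]
3501 cap extents along [0.0303 0.0372 0.0497 0.059  0.0667] lat [-0.0133  0.0029  0.0288] z [0.0323 0.0399 0.0548]
```

View pics/wrist2.png

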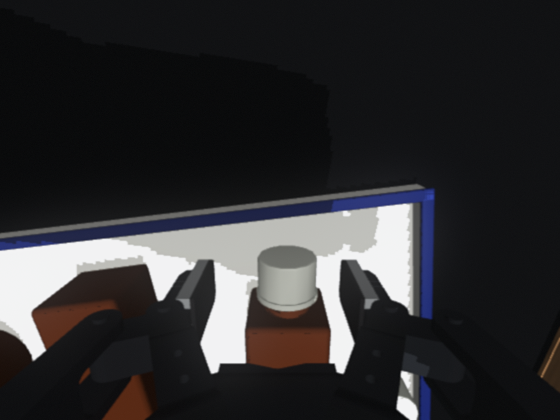

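View pics/scene2.png

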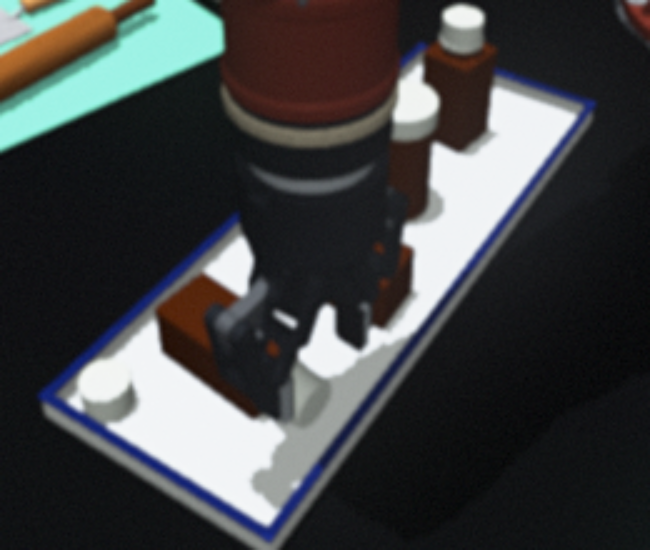

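Emit:
servo_tool --pt "0.002 0.003 0.014" --pt "0 0 0.014" --pt "0 0 0" --pt "0 0 0" --pt "0 0 0" --yaw '[0,0,0,0,0]' --claw '[0.06,0.06,0.05,0.03,0.025]'

```text
clock: 3.65
tool_pos: [0.6489, 0.086, 0.0127]
eef_rot: [[-0.147, 0.989, 0.0], [0.989, 0.147, 0.0], [-0.0, 0.0, -1.0]]
ft_force: [-0.2, 0.5, -0.3]
grip_width: 0.0299
```

Emit:
servo_tool --pt "0 0 0" --pt "0 0 0" --pt "0 0 -0.008" --yaw '[0,0,0]' --claw '[0.025,0.025,0.025]'

```text
clock: 4.03
tool_pos: [0.6481, 0.086, 0.02]
eef_rot: [[-0.147, 0.989, -0.001], [0.989, 0.147, 0.0], [0.0, -0.001, -1.0]]
ft_force: [0.6, 0.2, -1.6]
grip_width: 0.0298
```

Run:
```python
from h import *
s=ctrl.state();print(s["tool_pos"],s["ft_force"],s["torque"],s["grip_width"])
im,d=vision.grab_frame("wrist"); cv2.imwrite("pics/wrist3.png",im)
im,d=vision.grab_frame("scene"); cv2.imwrite("pics/scene3.png",cv2.resize(im[170:390,140:400],None,fx=2.5,fy=2.5))
```

```text
[0.64806684 0.08603205 0.01999979] [ 0.59092308  0.2180066  -1.63702186] [ 0.0696288   0.02628597 -0.02413613] 0.029775883154351344
```

View pics/wrist3.png

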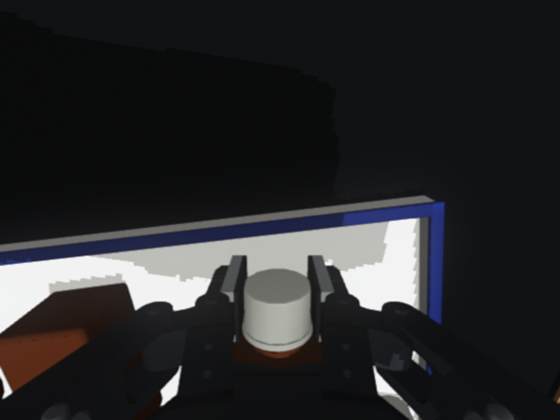

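View pics/scene3.png

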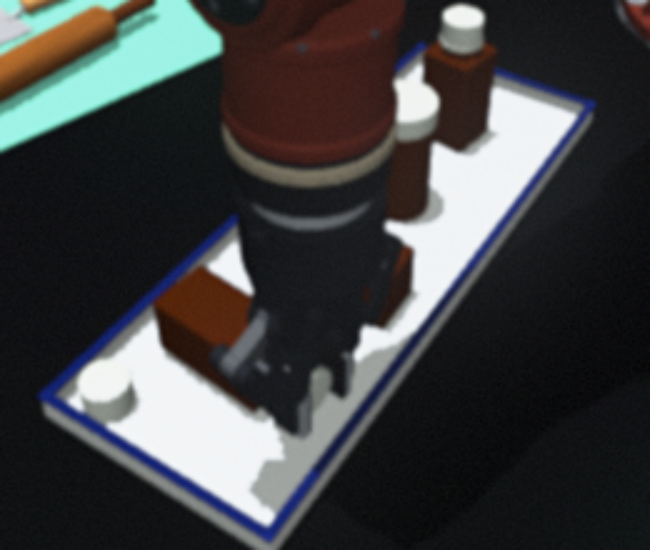

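Gripped. I'll lift 40 mm to see whether it swings by its own weight.

Emit:
servo_tool --pt "0 0 -0.01" --pt "0 0 -0.01" --pt "0 0 -0.01" --pt "0 0 -0.01" --pt "0 0 0" --yaw '[0,0,0,0,0]' --claw '[0.025,0.025,0.025,0.025,0.025]'

```text
clock: 4.75
tool_pos: [0.6494, 0.0861, 0.0615]
eef_rot: [[-0.147, 0.989, 0.002], [0.989, 0.147, 0.0], [-0.0, 0.002, -1.0]]
ft_force: [0.0, -0.1, -1.2]
grip_width: 0.0299
```

Run:
```python
from h import *
s=ctrl.state();print(s["tool_pos"],s["ft_force"],s["torque"],s["grip_width"])
im,d=vision.grab_frame("scene"); a=cv2.resize(im[170:390,140:400],None,fx=1.5,fy=1.5)
im,d=vision.grab_frame("wrist"); cv2.imwrite("pics/m4.png",np.hstack([a,cv2.resize(im,(440,330))])[:, :830][:, -800:])
```

```text
[0.64942958 0.08605803 0.06148653] [ 0.0128141  -0.12822937 -1.23856602] [ 0.11139345 -0.0313838   0.0206827 ] 0.029917113631971692
```

View pics/m4.png

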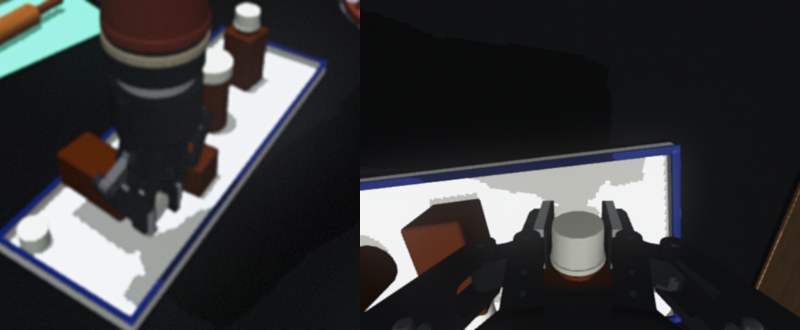

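It's held rigidly and didn't swing. So I'll pivot it by pushing its foot edge against the tray's right wall. First I'll check that the spare cap is clear.

```bash
cat >> h.py <<'E'
TC=np.array([.5152,-.0134]);TA=np.radians(15.5)
TU=np.array([np.cos(TA),np.sin(TA)]);TV=np.array([-np.sin(TA),np.cos(TA)])
def totray(p): d=np.asarray(p)[:2]-TC; return np.array([d@TU,d@TV])
def fromtray(x,y): return TC+x*TU+y*TV
E
python3 - <<'E'
from h import *
f=np.load("top0.npz");im,W=f["im"],f["W"];b,g,r=[im[...,i].astype(int) for i in range(3)]
print("spare",totray(plane("top",[[237.6,86.6]],.029)[0]))
m=((b>r+30)&(b>g+30));m[:,:150]=0;m[:,330:]=0;v,u=np.nonzero(m)
P=np.array([totray(p) for p in plane("top",np.stack([u,v],1),.018)])
print("rim y",np.percentile(P[:,1],[0.5,99.5]),np.percentile(P[:,0],[.5,99.5]))
print("TCP tray",totray(ctrl.state()["tool_pos"]))
t=fromtray(.138,.068); plan([*t,.045],15.5)
E
```

```text
spare [ 0.2069884  -0.05611073]
rim y [-0.08785678  0.08786598] [-0.23787363  0.23784656]
TCP tray [0.15512322 0.06016181]
pos [0.6486 0.086  0.0602] yang 8.48 tilt [-0.0001 -0.    ] q [ 0.02  0.66 -0.02  0.89 -0.    1.44] dyaw -0.123 D [-0.0186  0.003  -0.0152] n 1
[[0.0057, -0.018, 0.0152]] [np.float64(-0.1225)]
```

Emit:
servo_tool --pt "0.004 -0.009 0.01" --pt "0 0 0.01" --pt "0 0 0.01" --pt "0 0 0.01" --pt "0 0 0" --yaw '[-0.122,0,0,0,0]' --claw '[0.025,0.025,0.025,0.025,0.025]'

```text
clock: 5.48
tool_pos: [0.6386, 0.0886, 0.0191]
eef_rot: [[-0.266, 0.964, -0.002], [0.964, 0.266, -0.0], [0.0, -0.002, -1.0]]
ft_force: [-0.5, 0.3, -1.4]
grip_width: 0.03
```

Run:
```python
from h import *
s=ctrl.state();print(s["tool_pos"],totray(s["tool_pos"]),s["ft_force"],s["torque"])
```

```text
[0.63855374 0.08855398 0.01911231] [0.14611343 0.06528111] [-0.48632687  0.30201182 -1.40214564] [ 0.0814531   0.03362501 -0.02306147]
```

Emit:
servo_tool --pt "-0.01 0 0" --pt "-0.01 0 0" --pt "-0.008 0 0" --pt "0 0 0.001" --yaw '[0,0,0,0]' --claw '[0.025,0.025,0.025,0.025]'

```text
clock: 5.98
tool_pos: [0.6471, 0.0607, 0.0195]
eef_rot: [[-0.266, 0.964, 0.001], [0.964, 0.266, -0.0], [-0.0, 0.001, -1.0]]
ft_force: [-0.0, 1.2, -0.8]
grip_width: 0.0298
```

Emit:
servo_tool --pt "-0.003 0 0" --pt "0 0 0" --yaw '[0,0]' --claw '[0.025,0.025]'

```text
clock: 6.22
tool_pos: [0.6474, 0.0588, 0.0193]
eef_rot: [[-0.267, 0.964, -0.0], [0.964, 0.267, 0.0], [0.0, -0.0, -1.0]]
ft_force: [0.6, 0.2, -2.1]
grip_width: 0.0295
```

Emit:
servo_tool --pt "-0.003 0 0" --pt "0 0 0" --yaw '[0,0]' --claw '[0.025,0.025]'

```text
clock: 6.48
tool_pos: [0.6478, 0.0576, 0.0193]
eef_rot: [[-0.268, 0.963, -0.001], [0.963, 0.268, 0.003], [0.003, 0.0, -1.0]]
ft_force: [-1.5, 6.3, 0.0]
grip_width: 0.0297
```

Contact with the wall, at the expected place (y −81 mm). I'll push further while starting to raise.

Emit:
servo_tool --pt "-0.004 0 0" --pt "0 0 0" --yaw '[0,0]' --claw '[0.025,0.025]'

```text
clock: 6.72
tool_pos: [0.6478, 0.0574, 0.0192]
eef_rot: [[-0.27, 0.963, -0.002], [0.963, 0.27, 0.009], [0.01, 0.0, -1.0]]
ft_force: [-3.7, 22.8, 2.0]
grip_width: 0.0295
```

Emit:
servo_tool --pt "0 0 -0.004" --pt "-0.001 0 -0.004" --pt "0 0 0" --yaw '[0,0,0]' --claw '[0.025,0.025,0.025]'

```text
clock: 7.1
tool_pos: [0.6481, 0.0551, 0.0273]
eef_rot: [[-0.269, 0.963, -0.002], [0.963, 0.269, 0.007], [0.007, -0.0, -1.0]]
ft_force: [-4.0, 15.5, 1.1]
grip_width: 0.0299
```

Run:
```python
from h import *
s=ctrl.state();print(s["tool_pos"],totray(s["tool_pos"]),s["ft_force"],s["torque"])
im,d=vision.grab_frame("scene"); a=cv2.resize(im[170:390,140:400],None,fx=1.5,fy=1.5)
im,d=vision.grab_frame("wrist"); cv2.imwrite("pics/m5.png",np.hstack([a,cv2.resize(im,(440,330))])[:, :830][:, -800:])
```

```text
[0.64807665 0.05514134 0.02728525] [0.14636086 0.03053878] [-3.96322008 15.53526548  1.06280886] [ 3.55081976  0.95267003 -0.19348486]
```

View pics/m5.png

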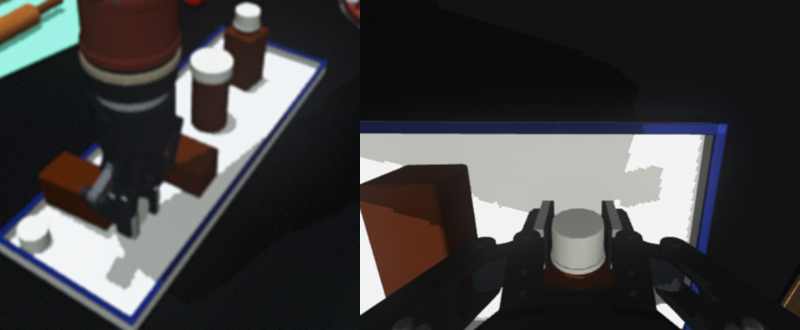

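Emit:
servo_tool --pt "-0.0035 0 -0.009" --pt "-0.004 0 -0.009" --pt "-0.005 0 -0.0085" --pt "0 0 0" --yaw '[0,0,0,0]' --claw '[0.025,0.025,0.025,0.025]'

```text
clock: 7.7
tool_pos: [0.6527, 0.0409, 0.0545]
eef_rot: [[-0.268, 0.963, 0.0], [0.963, 0.268, 0.003], [0.003, 0.001, -1.0]]
ft_force: [-1.2, 9.0, 1.1]
grip_width: 0.0296
```

Run:
```python
from h import *
s=ctrl.state();print(s["tool_pos"],totray(s["tool_pos"]),s["ft_force"],s["torque"])
im,d=vision.grab_frame("scene"); a=cv2.resize(im[170:390,140:400],None,fx=1.5,fy=1.5)
im,d=vision.grab_frame("wrist"); cv2.imwrite("pics/m6.png",np.hstack([a,cv2.resize(im,(440,330))])[:, :830][:, -800:])
```

```text
[0.65273837 0.0409066  0.05448023] [0.14704897 0.01557596] [-1.21235469  8.99718571  1.08528148] [1.93751138 0.26233791 0.11517557]
```

View pics/m6.png

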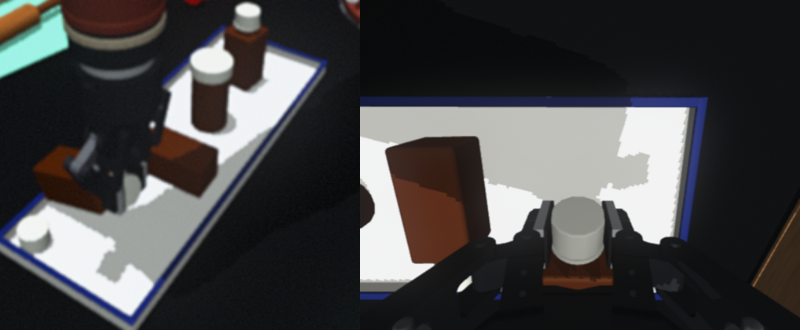

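Rotating as wanted (about 20°). I'll continue along the arc.

Emit:
servo_tool --pt "-0.0055 0 -0.008" --pt "-0.006 0 -0.0075" --pt "-0.007 0 -0.007" --pt "-0.0075 0 -0.0065" --pt "0 0 0" --yaw '[0,0,0,0,0]' --claw '[0.025,0.025,0.025,0.025,0.025]'

```text
clock: 8.43
tool_pos: [0.6605, 0.0133, 0.0833]
eef_rot: [[-0.266, 0.964, 0.001], [0.964, 0.266, -0.001], [-0.001, 0.001, -1.0]]
ft_force: [0.2, 0.4, -1.0]
grip_width: 0.0297
```

Run:
```python
from h import *
s=ctrl.state();print(s["tool_pos"],totray(s["tool_pos"]),s["ft_force"],s["torque"])
im,d=vision.grab_frame("scene"); a=cv2.resize(im[170:390,140:400],None,fx=1.5,fy=1.5)
im,d=vision.grab_frame("wrist"); cv2.imwrite("pics/m7.png",np.hstack([a,cv2.resize(im,(440,330))])[:, :830][:, -800:])
```

```text
[0.66046528 0.01329806 0.08333878] [ 0.14711679 -0.01309339] [ 0.1867778   0.44747305 -0.99689594] [ 0.01207492 -0.01612923 -0.02706853]
```

View pics/m7.png

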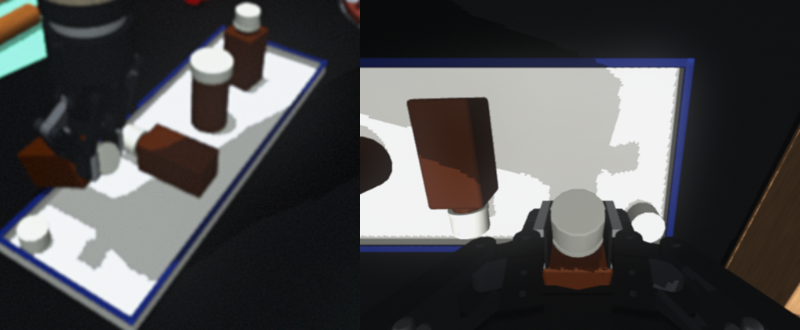

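The force has dropped to zero, so the foot slipped over the wall top. I'll measure the bottle's actual tilt from wrist depth.

```bash
cat >> h.py <<'E'
def wcloud(s,d):
    p=vision.camera_params("wrist");K=p["camera_matrix"];H=p["hand_eye"]
    T=np.eye(4);T[:3,:3]=s["eef_rot"];T[:3,3]=s["tool_pos"];TH=T@H
    v,u=np.mgrid[0:420,0:560];c=np.stack([(u-K[0,2])*d/K[0,0],(v-K[1,2])*d/K[1,1],d],-1)
    return c@TH[:3,:3].T+TH[:3,3]
def pl(P):
    for k in range(4):
        c=P.mean(0);n=np.linalg.svd(P-c,full_matrices=False)[2][2];e=(P-c)@n
        P=P[abs(e)<max(2*e.std(),1e-4)]
    if n[2]<0:n=-n
    return c,n,e.std(),len(P)
def capang(save=None):
    """cap-top plane from wrist: tilt from vertical and azimuth in tray frame"""
    s=ctrl.state();im,d=vision.grab_frame("wrist")
    if save: cv2.imwrite(save,im)
    W=wcloud(s,d)
    g=im.astype(int);m=(abs(g[...,2]-g[...,0])<30)&(g[...,1]>70)&(d>0)
    q=W-s["tool_pos"]
    m&=(np.hypot(q[...,0],q[...,1])<.035)&(q[...,2]>-.02)&(q[...,2]<.06)
    m[:, :242]=0;m[:,313:]=0
    v,u=np.nonzero(m)
    # split by local normals
    ims=cv2.GaussianBlur(W.astype(np.float32),(5,5),1.2)
    gx=np.roll(ims,-2,1)-np.roll(ims,2,1);gy=np.roll(ims,-2,0)-np.roll(ims,2,0)
    n=np.cross(gx,gy);n/=np.linalg.norm(n,axis=-1,keepdims=True)+1e-12;n[n[...,2]<0]*=-1
    N=n[m];t=np.stack([N[:,:2]@TU,N[:,:2]@TV,N[:,2]],1)
    el=np.degrees(np.arctan2(t[:,1],t[:,2]))
    h,e=np.histogram(el,bins=np.arange(-95,100,5));print("n",m.sum(),"hist",[(int(a),int(b)) for a,b in zip(e,h) if b>30])
    return W,m,im
E
python3 - <<'E'
from h import *
W,m,im=capang("pics/w8.png")
o=im.copy();o[m]=(0,255,0);cv2.imwrite("pics/w8m.png",o[180:400,160:400])
E
```

```text
n 5104 hist [(-90, 72), (-85, 51), (-80, 69), (-75, 277), (-70, 75), (-60, 41), (-55, 79), (-50, 62), (-45, 124), (-40, 117), (-35, 341), (-30, 655), (-25, 165), (-20, 132), (-15, 80), (-10, 67), (-5, 43), (25, 32), (30, 31), (35, 32), (40, 54), (45, 115), (50, 304), (55, 692), (60, 742), (65, 330), (70, 92), (75, 36), (80, 31), (85, 33)]
```

View pics/w8.png

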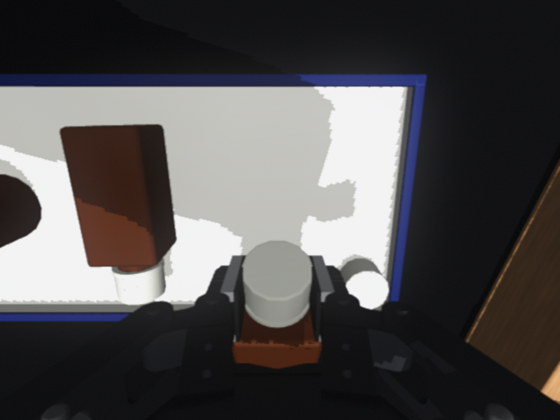

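View pics/w8m.png

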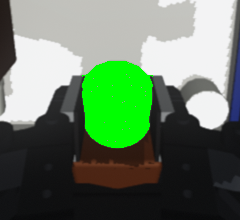

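The cap-top normal is 61° from vertical, so the bottle is at θ≈30° with its foot edge over the rim. I'll back off inside, lower, and re-engage lower on the wall.

Emit:
servo_tool --pt "0.015 0 0" --pt "0.015 0 0" --pt "0 0 0.01" --pt "0 0 0.006" --pt "0 0 0" --yaw '[0,0,0,0,0]' --claw '[0.025,0.025,0.025,0.025,0.025]'

```text
clock: 9.2
tool_pos: [0.6513, 0.0426, 0.0658]
eef_rot: [[-0.266, 0.964, -0.001], [0.964, 0.266, -0.0], [0.0, -0.001, -1.0]]
ft_force: [0.0, -0.7, -1.8]
grip_width: 0.0299
```

Emit:
servo_tool --pt "0 0 0.003" --pt "0 0 0" --yaw '[0,0]' --claw '[0.025,0.025]'

```text
clock: 9.45
tool_pos: [0.6518, 0.0426, 0.0637]
eef_rot: [[-0.266, 0.964, -0.0], [0.964, 0.266, -0.0], [0.0, -0.0, -1.0]]
ft_force: [0.5, 1.1, -1.4]
grip_width: 0.0298
```

Run:
```python
from h import *
s=ctrl.state();print(s["tool_pos"],totray(s["tool_pos"]),s["ft_force"],s["torque"])
capang()
im,d=vision.grab_frame("scene"); cv2.imwrite("pics/s9.png",cv2.resize(im[170:390,140:400],None,fx=2.5,fy=2.5))
```

```text
[0.65180798 0.04264769 0.0636531 ] [0.1466177  0.01750236] [ 0.45974687  1.08607361 -1.40113452] [0.08600503 0.04562337 0.0353533 ]
n 5107 hist [(-90, 51), (-85, 64), (-80, 70), (-75, 246), (-70, 57), (-55, 55), (-50, 65), (-45, 125), (-40, 91), (-35, 359), (-30, 612), (-25, 153), (-20, 120), (-15, 78), (-10, 62), (-5, 37), (0, 34), (25, 34), (30, 32), (35, 40), (40, 47), (45, 94), (50, 291), (55, 713), (60, 918), (65, 355), (70, 69), (85, 34)]
```

View pics/s9.png

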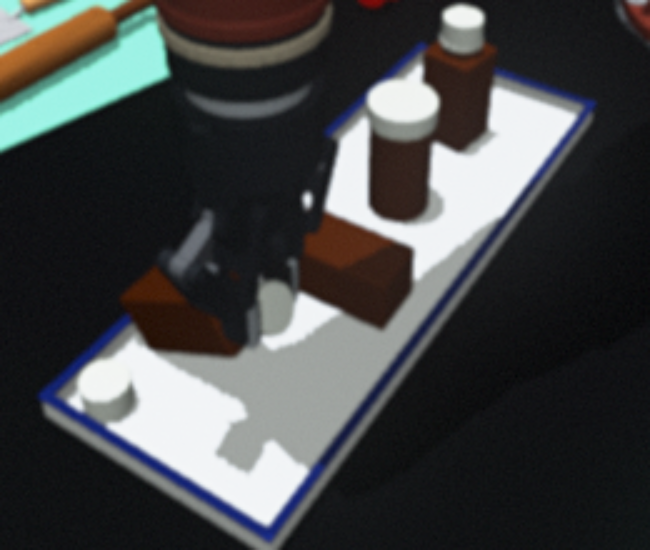

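Emit:
servo_tool --pt "-0.006 0 0" --pt "-0.003 0 0" --pt "0 0 0" --yaw '[0,0,0]' --claw '[0.025,0.025,0.025]'

```text
clock: 9.93
tool_pos: [0.6544, 0.0338, 0.0638]
eef_rot: [[-0.266, 0.964, 0.0], [0.964, 0.266, -0.0], [-0.0, 0.0, -1.0]]
ft_force: [0.3, 0.7, -1.7]
grip_width: 0.0293
```

Emit:
servo_tool --pt "-0.003 0 0" --pt "0 0 0" --yaw '[0,0]' --claw '[0.025,0.025]'

```text
clock: 10.18
tool_pos: [0.6551, 0.0311, 0.0638]
eef_rot: [[-0.267, 0.964, 0.0], [0.964, 0.267, -0.0], [-0.0, -0.0, -1.0]]
ft_force: [-0.1, -0.3, -1.5]
grip_width: 0.0294
```

Emit:
servo_tool --pt "-0.003 0 0" --pt "0 0 0" --yaw '[0,0]' --claw '[0.025,0.025]'

```text
clock: 10.42
tool_pos: [0.6554, 0.0298, 0.0641]
eef_rot: [[-0.268, 0.964, -0.001], [0.964, 0.268, 0.003], [0.003, 0.0, -1.0]]
ft_force: [-2.7, 7.2, 2.9]
grip_width: 0.0295
```

Emit:
servo_tool --pt "-0.006 0 -0.002" --pt "-0.006 0 -0.005" --pt "0 0 0" --yaw '[0,0,0]' --claw '[0.025,0.025,0.025]'

```text
clock: 10.8
tool_pos: [0.6594, 0.0211, 0.0725]
eef_rot: [[-0.27, 0.963, 0.002], [0.963, 0.27, 0.008], [0.007, 0.004, -1.0]]
ft_force: [-3.6, 17.3, 10.9]
grip_width: 0.0298
```

Run:
```python
from h import *
s=ctrl.state();print(s["tool_pos"],totray(s["tool_pos"]),s["ft_force"],s["torque"])
capang()
```

```text
[0.65942465 0.02109996 0.07250638] [ 0.14819898 -0.00529715] [-3.55502926 17.29694838 10.91705984] [4.14136694 0.64196157 0.2660972 ]
n 5094 hist [(-90, 72), (-85, 75), (-80, 112), (-75, 241), (-70, 52), (-55, 102), (-50, 53), (-45, 133), (-40, 524), (-35, 386), (-30, 146), (-25, 148), (-20, 65), (-15, 46), (25, 41), (30, 35), (35, 72), (40, 152), (45, 442), (50, 787), (55, 757), (60, 295), (65, 64), (75, 32), (85, 37)]
```

θ≈36° with firm wall and floor contact. Continuing.

Emit:
servo_tool --pt "-0.007 0 -0.008" --pt "-0.0075 0 -0.006" --pt "0 0 0" --yaw '[0,0,0]' --claw '[0.025,0.025,0.025]'

```text
clock: 11.22
tool_pos: [0.6627, 0.0055, 0.0861]
eef_rot: [[-0.268, 0.963, 0.0], [0.963, 0.268, 0.005], [0.005, 0.002, -1.0]]
ft_force: [-4.5, 11.6, 7.8]
grip_width: 0.0294
```

Run:
```python
from h import *
s=ctrl.state();print(s["tool_pos"],totray(s["tool_pos"]),s["ft_force"],s["torque"])
capang()
```

```text
[0.66273232 0.00546956 0.08608885] [ 0.14720931 -0.02124301] [-4.48396892 11.63003532  7.81602881] [ 2.86033428  0.97500103 -0.0151181 ]
n 4955 hist [(-90, 89), (-85, 70), (-80, 157), (-75, 285), (-70, 65), (-60, 81), (-55, 104), (-50, 78), (-45, 564), (-40, 252), (-35, 92), (-30, 93), (-25, 51), (20, 34), (25, 84), (30, 160), (35, 364), (40, 623), (45, 685), (50, 457), (55, 153), (60, 48), (80, 31), (85, 72)]
```

Emit:
servo_tool --pt "-0.008 0 -0.0055" --pt "-0.0085 0 -0.0048" --pt "-0.009 0 -0.004" --pt "0 0 0" --yaw '[0,0,0,0]' --claw '[0.025,0.025,0.025,0.025]'

```text
clock: 11.78
tool_pos: [0.67, -0.0201, 0.1004]
eef_rot: [[-0.268, 0.964, 0.001], [0.964, 0.268, 0.004], [0.003, 0.002, -1.0]]
ft_force: [-2.3, 7.9, 8.8]
grip_width: 0.0298
```

Run:
```python
from h import *
s=ctrl.state();print(s["tool_pos"],totray(s["tool_pos"]),s["ft_force"],s["torque"])
capang("pics/w10.png")
```

```text
[ 0.6700025  -0.02014114  0.10042486] [ 0.14737091 -0.04786514] [-2.30923788  7.911465    8.78397467] [2.06056459 0.78300054 0.0283233 ]
n 4577 hist [(-90, 55), (-85, 71), (-80, 160), (-75, 205), (-70, 55), (-60, 40), (-55, 178), (-50, 147), (-45, 46), (-40, 58), (-35, 51), (-30, 39), (10, 69), (15, 274), (20, 547), (25, 708), (30, 733), (35, 526), (40, 224), (45, 74), (80, 40), (85, 59)]
```

View pics/w10.png

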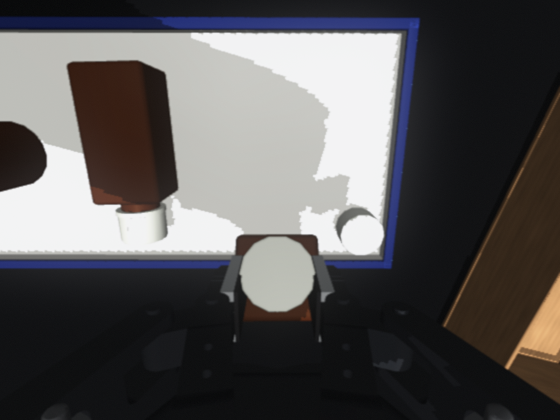

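θ≈60°. Continuing.

Emit:
servo_tool --pt "-0.0092 0 -0.003" --pt "-0.0095 0 -0.002" --pt "-0.0095 0 -0.0012" --pt "-0.0095 0 -0.0005" --pt "0 0 0" --yaw '[0,0,0,0,0]' --claw '[0.025,0.025,0.025,0.025,0.025]'

```text
clock: 12.45
tool_pos: [0.6803, -0.0582, 0.1066]
eef_rot: [[-0.266, 0.964, 0.001], [0.964, 0.266, 0.0], [-0.0, 0.001, -1.0]]
ft_force: [-0.7, 1.3, 6.0]
grip_width: 0.0296
```

Run:
```python
from h import *
s=ctrl.state();print(s["tool_pos"],totray(s["tool_pos"]),s["ft_force"],s["torque"])
capang("pics/w11.png")
im,d=vision.grab_frame("scene"); cv2.imwrite("pics/s11.png",cv2.resize(im[150:390,120:400],None,fx=2.3,fy=2.3))
```

```text
[ 0.68030098 -0.0582464   0.10659694] [ 0.14711165 -0.08733667] [-0.65791721  1.3426843   6.00755292] [ 0.61306362  0.27625383 -0.05706336]
n 5098 hist [(-90, 165), (-85, 430), (-80, 132), (-75, 54), (-60, 41), (-55, 250), (-50, 73), (-45, 44), (-40, 47), (-10, 35), (-5, 160), (0, 455), (5, 818), (10, 902), (15, 605), (20, 285), (25, 123), (30, 49), (70, 31), (80, 42), (85, 78)]
```

View pics/s11.png

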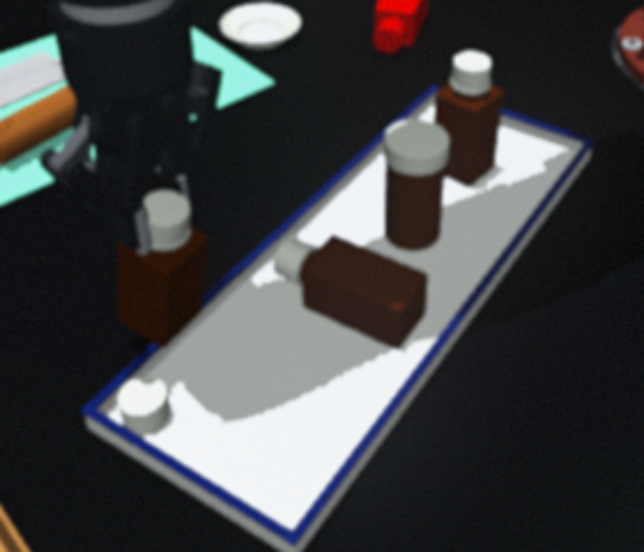

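θ≈79° and the bottle now hangs nearly upright over the rim. I'll lift, carry it to the middle line, and right the rest by pressing or dragging lightly on the floor.

Emit:
servo_tool --pt "0 0 -0.02" --pt "0 0 -0.02" --pt "0.03 0 0" --pt "0.04 0 0" --pt "0.038 0 0" --yaw '[0,0,0,0,0]' --claw '[0.025,0.025,0.025,0.025,0.025]'

```text
clock: 13.18
tool_pos: [0.6505, 0.0469, 0.1456]
eef_rot: [[-0.266, 0.964, -0.0], [0.964, 0.266, -0.001], [-0.001, -0.0, -1.0]]
ft_force: [0.2, 0.4, -1.0]
grip_width: 0.0298
```

Emit:
servo_tool --pt "0 0 0" --pt "0 0 0.02" --pt "0 0 0.015" --pt "0 0 0.005" --pt "0 0 0" --yaw '[0,0,0,0,0]' --claw '[0.025,0.025,0.025,0.025,0.025]'

```text
clock: 13.8
tool_pos: [0.6509, 0.0457, 0.1055]
eef_rot: [[-0.266, 0.964, -0.001], [0.964, 0.266, -0.0], [0.0, -0.001, -1.0]]
ft_force: [-0.8, 0.2, -1.5]
grip_width: 0.0296
```

Run:
```python
from h import *
s=ctrl.state();print(s["tool_pos"],totray(s["tool_pos"]),s["ft_force"],s["torque"])
capang("pics/w12.png")
im,d=vision.grab_frame("scene"); cv2.imwrite("pics/s12.png",cv2.resize(im[150:390,120:400],None,fx=2.3,fy=2.3))
```

```text
[0.65085585 0.0456521  0.10548992] [0.1465031  0.02065195] [-0.84888751  0.19509537 -1.48398413] [ 0.0117875  -0.02331972  0.01707628]
n 5154 hist [(-90, 138), (-85, 331), (-80, 185), (-75, 81), (-70, 39), (-60, 47), (-55, 259), (-50, 80), (-40, 49), (-10, 40), (-5, 149), (0, 466), (5, 800), (10, 870), (15, 628), (20, 308), (25, 163), (30, 66), (80, 52), (85, 75)]
```

View pics/s12.png

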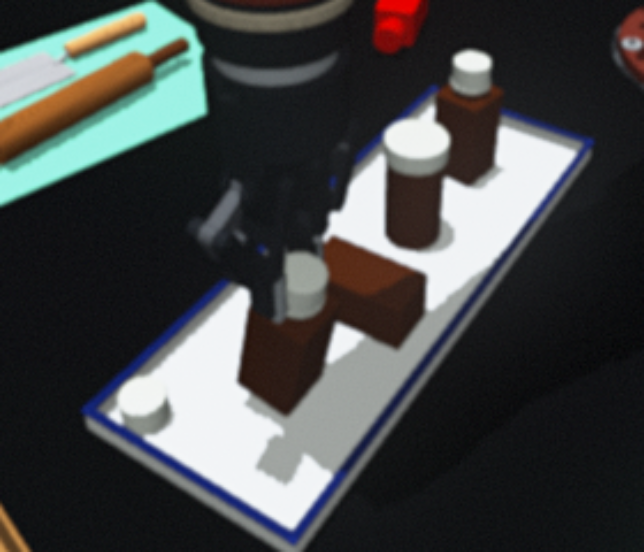

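Tilted about 11°, with the foot still slightly above the floor. I'll lower to touch.

Emit:
servo_tool --pt "0 0 0.003" --pt "0 0 0.002" --pt "0 0 0" --yaw '[0,0,0]' --claw '[0.025,0.025,0.025]'

```text
clock: 14.28
tool_pos: [0.6508, 0.0461, 0.1007]
eef_rot: [[-0.267, 0.964, -0.0], [0.964, 0.267, -0.0], [0.0, -0.0, -1.0]]
ft_force: [-0.3, 0.3, -1.5]
grip_width: 0.0294
```

Emit:
servo_tool --pt "0 0 0.003" --pt "0 0 0" --yaw '[0,0]' --claw '[0.025,0.025]'

```text
clock: 14.52
tool_pos: [0.6508, 0.0461, 0.0975]
eef_rot: [[-0.267, 0.964, -0.0], [0.964, 0.267, 0.0], [0.0, -0.0, -1.0]]
ft_force: [0.1, -0.1, -1.8]
grip_width: 0.0298
```

Emit:
servo_tool --pt "0 0 0.003" --pt "0 0 0" --yaw '[0,0]' --claw '[0.025,0.025]'

```text
clock: 14.78
tool_pos: [0.6508, 0.0461, 0.0945]
eef_rot: [[-0.267, 0.964, -0.0], [0.964, 0.267, 0.0], [0.0, -0.0, -1.0]]
ft_force: [0.2, -0.4, -1.7]
grip_width: 0.0298
```

Emit:
servo_tool --pt "0 0 0.003" --pt "0 0 0" --yaw '[0,0]' --claw '[0.025,0.025]'

```text
clock: 15.02
tool_pos: [0.6515, 0.0459, 0.0933]
eef_rot: [[-0.267, 0.964, 0.002], [0.964, 0.267, -0.0], [-0.001, 0.001, -1.0]]
ft_force: [-3.6, -0.3, 11.6]
grip_width: 0.0293
```

Emit:
servo_tool --pt "-0.005 0 0" --pt "-0.005 0 0" --pt "-0.005 0 0" --pt "0 0 0" --yaw '[0,0,0,0]' --claw '[0.025,0.025,0.025,0.025]'

```text
clock: 15.52
tool_pos: [0.6558, 0.0325, 0.0932]
eef_rot: [[-0.267, 0.964, 0.002], [0.964, 0.267, 0.002], [0.002, 0.003, -1.0]]
ft_force: [-0.9, 4.0, 10.1]
grip_width: 0.0297
```

Run:
```python
from h import *
s=ctrl.state();print(s["tool_pos"],totray(s["tool_pos"]),s["ft_force"],s["torque"])
capang("pics/w13.png")
```

```text
[0.65582724 0.03248557 0.09320758] [0.14777508 0.00663574] [-0.92935112  3.96747049 10.09950409] [1.38889904 0.55916577 0.00426786]
n 5190 hist [(-90, 239), (-85, 518), (-80, 90), (-75, 85), (-70, 58), (-60, 76), (-55, 265), (-50, 90), (-45, 50), (-40, 69), (-35, 35), (-10, 52), (-5, 222), (0, 517), (5, 792), (10, 798), (15, 474), (20, 183), (25, 74), (30, 32), (75, 38), (80, 72), (85, 115)]
```

Emit:
servo_tool --pt "-0.003 0 0.003" --pt "-0.003 0 0.002" --pt "0 0 0" --yaw '[0,0,0]' --claw '[0.025,0.025,0.025]'

```text
clock: 15.95
tool_pos: [0.6601, 0.0247, 0.0909]
eef_rot: [[-0.266, 0.964, 0.008], [0.964, 0.266, -0.002], [-0.004, 0.007, -1.0]]
ft_force: [-0.7, -3.8, 22.2]
grip_width: 0.0297
```

```bash
cat >> h.py <<'E'
def captop():
    s=ctrl.state();im,d=vision.grab_frame("wrist");W=wcloud(s,d);q=W-s["tool_pos"]
    g=im.astype(int);m=(abs(g[...,2]-g[...,0])<30)&(g[...,1]>70)&(d>0)&(np.hypot(q[...,0],q[...,1])<.035)&(q[...,2]>-.02)&(q[...,2]<.06)
    m[:, :247]=0;m[:,308:]=0
    P=W[m];zt=np.percentile(P[:,2],90);P=P[P[:,2]>zt-.012]
    c,n,e,k=pl(P)
    print("cap top c tray",totray(c).round(4),"z",c[2].round(4),"tilt tray x,y deg",np.degrees([n[:2]@TU,n[:2]@TV]).round(2),"res",e.round(5),k)
E
python3 - <<'E'
from h import *
s=ctrl.state();print(s["tool_pos"],totray(s["tool_pos"]),s["ft_force"],s["torque"])
captop()
im,d=vision.grab_frame("scene"); cv2.imwrite("pics/s13.png",cv2.resize(im[150:390,120:400],None,fx=2.3,fy=2.3))
E
```

```text
[0.66005585 0.02468852 0.09085502] [ 0.14976622 -0.00200778] [-0.65354926 -3.82497031 22.21246179] [-0.60300195  0.10932434 -0.07620548]
cap top c tray [0.1491 0.0103] z 0.1203 tilt tray x,y deg [-0.35  5.26] res 0.00052 3619
```

View pics/s13.png

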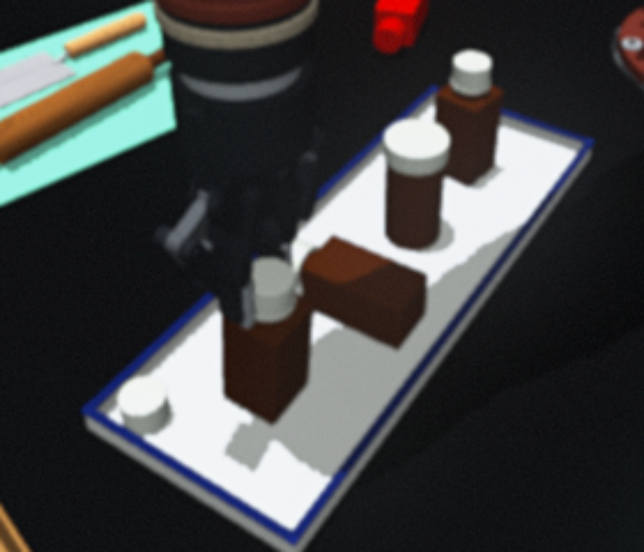

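Emit:
servo_tool --pt "0 0 -0.002" --pt "0 0 -0.001" --pt "0 0 0" --pt "0 0 0" --pt "0 0 0" --yaw '[0,0,0,0,0]' --claw '[0.025,0.028,0.03,0.032,0.036]'

```text
clock: 16.68
tool_pos: [0.6559, 0.026, 0.0893]
eef_rot: [[-0.267, 0.964, -0.001], [0.964, 0.267, 0.0], [0.001, -0.001, -1.0]]
ft_force: [-0.2, 0.5, 0.2]
grip_width: 0.036
```

Run:
```python
from h import *
s=ctrl.state();print(s["tool_pos"],totray(s["tool_pos"]),s["ft_force"],s["grip_width"])
captop()
im,d=vision.grab_frame("wrist"); cv2.imwrite("pics/w14.png",im)
```

```text
[0.65593638 0.02597178 0.08934954] [0.14613952 0.00032969] [-0.15710323  0.45393027  0.24524244] 0.03600741094837803
cap top c tray [1.463e-01 1.000e-04] z 0.1197 tilt tray x,y deg [-0.08 -1.17] res 0.00058 3382
```

View pics/w14.png

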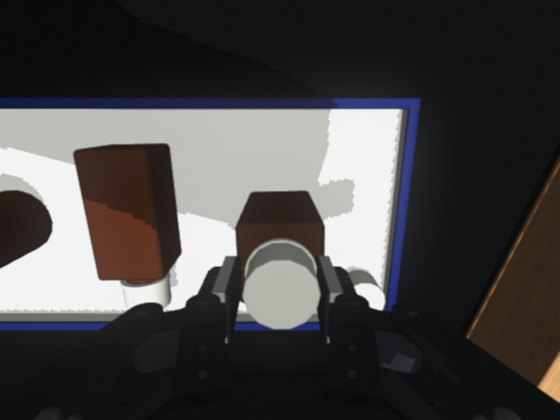

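A stands upright: cap top at tray (146, 0) mm, z 0.120, tilt about 1°. I'll rise and go to B.

Emit:
servo_tool --pt "0 0 0" --pt "0 0 -0.01" --pt "0 0 -0.03" --pt "0 0 -0.04" --pt "0 0 -0.03" --yaw '[0,0,0,0,0]' --claw '[0.05,0.05,0.05,0.055,0.06]'

```text
clock: 17.4
tool_pos: [0.6569, 0.0258, 0.2023]
eef_rot: [[-0.267, 0.964, 0.002], [0.964, 0.267, -0.0], [-0.001, 0.002, -1.0]]
ft_force: [0.6, -0.8, -0.0]
grip_width: 0.06
```

Run:
```python
from h import *
print(totray([.5778,-.0562]))
plan([.5778,-.0562,.15],16.7)
im,d=vision.grab_frame("top"); cv2.imwrite("pics/t15.png",cv2.resize(im[40:330,120:340],None,fx=2,fy=2))
```

```text
[ 0.04888546 -0.05797251]
pos [0.6569 0.0258 0.2023] yang 15.48 tilt [ 0.0017 -0.0001] q [-0.07  0.56  0.19  1.2   0.    1.23] dyaw -0.021 D [-0.0791 -0.082  -0.0523] n 3
[[-0.0193, -0.0327, 0.0174], [-0.0191, -0.0329, 0.0174], [-0.0188, -0.033, 0.0174]] [np.float64(-0.0071), np.float64(-0.0071), np.float64(-0.0071)]
```

View pics/t15.png

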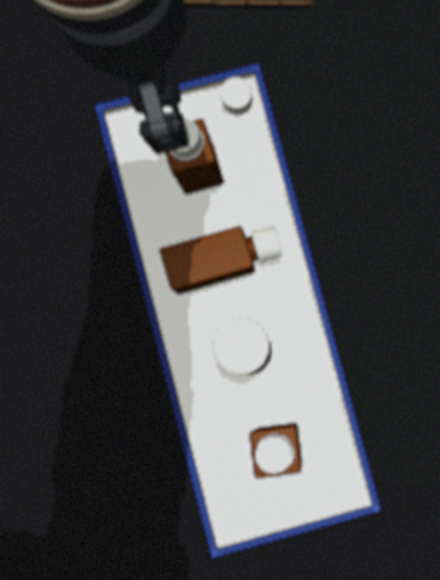

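A stands and B, the jar and the near bottle are undisturbed. Moving over B's cap, at top-crop (266,244).

Emit:
servo_tool --pt "-0.019 -0.033 0" --pt "-0.019 -0.033 0" --pt "-0.019 -0.033 0.02" --pt "0 0 0.04" --pt "0 0 0.05" --yaw '[-0.021,0,0,0,0]' --claw '[0.06,0.06,0.06,0.06,0.06]'

```text
clock: 18.08
tool_pos: [0.5784, -0.0573, 0.0903]
eef_rot: [[-0.286, 0.958, 0.003], [0.958, 0.286, -0.001], [-0.002, 0.003, -1.0]]
ft_force: [-0.1, 0.1, -0.8]
grip_width: 0.0597
```

Emit:
servo_tool --pt "0 0 0.05" --pt "0 0 0" --yaw '[0,0]' --claw '[0.06,0.06]'

```text
clock: 18.32
tool_pos: [0.5747, -0.056, 0.0373]
eef_rot: [[-0.287, 0.958, -0.006], [0.958, 0.287, 0.001], [0.003, -0.006, -1.0]]
ft_force: [-0.3, 0.4, 0.6]
grip_width: 0.0598
```

Run:
```python
from h import *
plan([.5778,-.0562,.012],16.7)
im,d=vision.grab_frame("wrist"); cv2.imwrite("pics/w16.png",im)
```

```text
pos [ 0.5747 -0.056   0.0373] yang 16.67 tilt [-0.0063  0.0014] q [-0.22  0.57 -0.27  0.74  0.    1.06] dyaw -0.001 D [ 0.0031 -0.0002 -0.0253] n 1
[[-0.0011, 0.003, 0.0253]] [np.float64(-0.0005)]
```

View pics/w16.png

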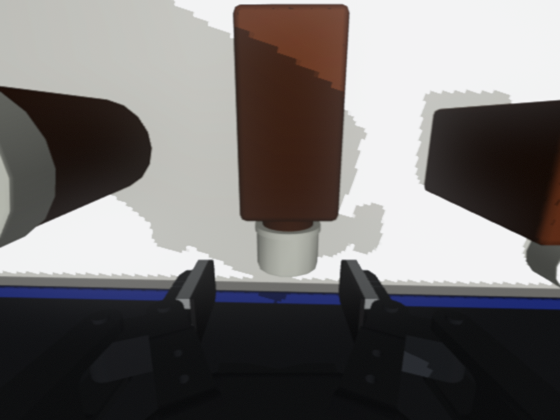

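Emit:
servo_tool --pt "-0.001 0.001 0.013" --pt "0 0.001 0.012" --pt "0 0 0" --pt "0 0 0" --pt "0 0 0" --yaw '[0,0,0,0,0]' --claw '[0.06,0.06,0.05,0.03,0.025]'

```text
clock: 19.0
tool_pos: [0.58, -0.0571, 0.0154]
eef_rot: [[-0.287, 0.958, 0.001], [0.958, 0.287, -0.0], [-0.0, 0.001, -1.0]]
ft_force: [-0.8, 0.5, 2.7]
grip_width: 0.0293
```

Emit:
servo_tool --pt "0 0 0" --pt "0 0 -0.005" --pt "0 0 0" --yaw '[0,0,0]' --claw '[0.025,0.025,0.025]'

```text
clock: 19.38
tool_pos: [0.5798, -0.0571, 0.0201]
eef_rot: [[-0.287, 0.958, 0.0], [0.958, 0.287, -0.0], [-0.0, 0.0, -1.0]]
ft_force: [-0.2, -0.8, -1.5]
grip_width: 0.0295
```

Run:
```python
from h import *
s=ctrl.state();print(s["tool_pos"],totray(s["tool_pos"]),s["ft_force"],s["torque"],s["grip_width"])
im,d=vision.grab_frame("wrist"); cv2.imwrite("pics/w17.png",im)
```

```text
[ 0.5798487  -0.05705187  0.02010989] [ 0.050632   -0.05934089] [-0.18875302 -0.76437753 -1.46362684] [-0.14136939 -0.06934837 -0.03844493] 0.029474034161783826
```

View pics/w17.png

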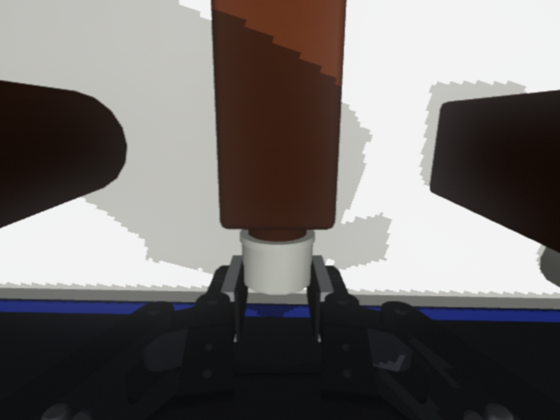

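Emit:
servo_tool --pt "0.01 0 0" --pt "0.01 0 0" --pt "0.004 0 0.002" --pt "0 0 0" --yaw '[0.02,0,0,0]' --claw '[0.025,0.025,0.025,0.025]'

```text
clock: 19.92
tool_pos: [0.5731, -0.0337, 0.0178]
eef_rot: [[-0.268, 0.963, 0.0], [0.963, 0.268, -0.001], [-0.001, 0.0, -1.0]]
ft_force: [0.7, -1.0, -0.6]
grip_width: 0.0291
```

Emit:
servo_tool --pt "0.004 0 0" --pt "0 0 0" --yaw '[0,0]' --claw '[0.025,0.025]'

```text
clock: 20.18
tool_pos: [0.5735, -0.0334, 0.0186]
eef_rot: [[-0.266, 0.964, 0.002], [0.964, 0.266, -0.007], [-0.007, 0.0, -1.0]]
ft_force: [1.3, -15.9, 2.0]
grip_width: 0.0294
```

Emit:
servo_tool --pt "0.004 0 0" --pt "0 0 0" --yaw '[0,0]' --claw '[0.025,0.025]'

```text
clock: 20.42
tool_pos: [0.5738, -0.0331, 0.0194]
eef_rot: [[-0.264, 0.964, 0.005], [0.964, 0.264, -0.013], [-0.014, 0.001, -1.0]]
ft_force: [1.9, -31.3, 3.9]
grip_width: 0.0293
```

Emit:
servo_tool --pt "0 0 -0.005" --pt "0.001 0 -0.005" --pt "0.002 0 -0.005" --pt "0 0 0" --yaw '[0,0,0,0]' --claw '[0.025,0.025,0.025,0.025]'

```text
clock: 20.92
tool_pos: [0.5724, -0.0272, 0.0342]
eef_rot: [[-0.266, 0.964, 0.004], [0.964, 0.266, -0.007], [-0.008, 0.002, -1.0]]
ft_force: [2.8, -16.6, 1.5]
grip_width: 0.0293
```

```bash
cat >> h.py <<'E'
def st():
    s=ctrl.state();f=s["ft_force"];print("TCP tray",totray(s["tool_pos"]).round(4),"z",s["tool_pos"][2].round(4),"F tray",(f[:2]@TU).round(1),(f[:2]@TV).round(1),f[2].round(1),"tz",s["eef_rot"][:2,2].round(3))
E
python3 - <<'E'
from h import *
st();capang("pics/w18.png")
im,d=vision.grab_frame("scene"); cv2.imwrite("pics/s18.png",cv2.resize(im[150:390,120:400],None,fx=2.3,fy=2.3))
E
```

```text
TCP tray [ 0.0514 -0.0286] z 0.0342 F tray -1.7 -16.8 1.5 tz [ 0.004 -0.007]
n 3748 hist [(-90, 56), (-85, 57), (-80, 67), (-75, 54), (-70, 47), (-60, 132), (-55, 125), (-50, 40), (-45, 59), (-40, 36), (-25, 55), (-20, 72), (-15, 77), (-10, 79), (-5, 193), (0, 435), (5, 633), (10, 553), (15, 331), (20, 139), (25, 56), (70, 32), (75, 31), (80, 70), (85, 87)]
```

View pics/s18.png

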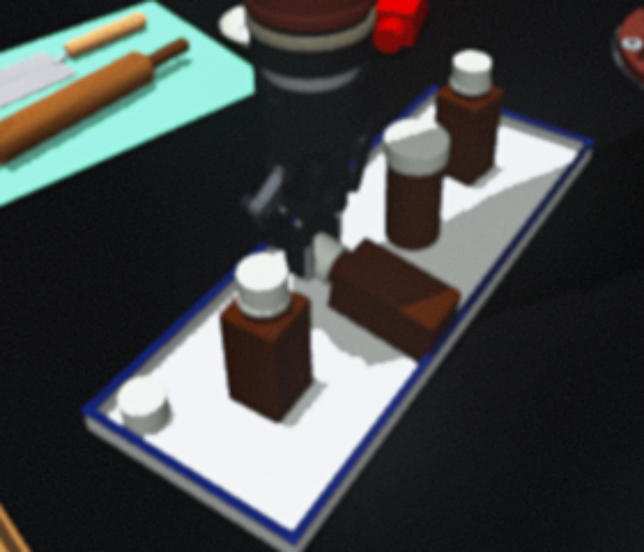

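View pics/w18.png

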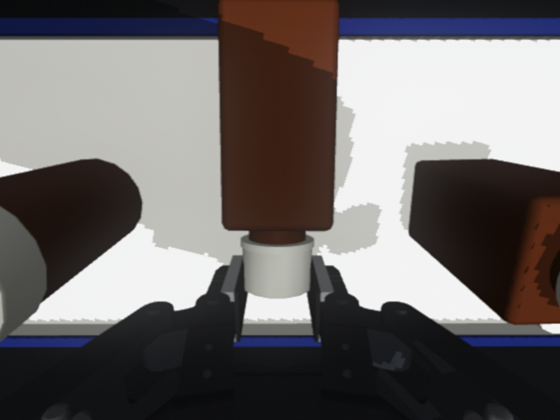

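Emit:
servo_tool --pt "0.004 0 -0.008" --pt "0.0045 0 -0.008" --pt "0 0 0" --yaw '[0,0,0]' --claw '[0.025,0.025,0.025]'

```text
clock: 21.4
tool_pos: [0.5698, -0.0178, 0.0503]
eef_rot: [[-0.267, 0.964, 0.004], [0.964, 0.267, -0.005], [-0.006, 0.002, -1.0]]
ft_force: [2.1, -12.9, 2.6]
grip_width: 0.0291
```

```bash
cat >> h.py <<'E'
def body():
    """plane through the amber body side seen by wrist camera: theta of bottle B"""
    s=ctrl.state();im,d=vision.grab_frame("wrist");W=wcloud(s,d);g=im.astype(int)
    m=(g[...,2]>g[...,0]+15)&(d>0);m[:,:235]=0;m[:,:][:,320:]=0;m[225:]=0
    c,n,e,k=pl(W[m]);print("body normal tray x,y,z",(n[:2]@TU).round(3),(n[:2]@TV).round(3),n[2].round(3),"theta",np.degrees(np.arctan2(n[:2]@TV,n[2])).round(1),"res",e.round(4),k)
    t=(W[m]-[*TC,0]); Y=t[:,:2]@TV; print("   y range",np.percentile(Y,[1,99]).round(4),"z",np.percentile(W[m][:,2],[1,99]).round(4))
E
python3 - <<'E'
from h import *
st();body()
E
```

```text
TCP tray [ 0.0514 -0.0189] z 0.0503 F tray -1.4 -13.0 2.6 tz [ 0.004 -0.005]
body normal tray x,y,z 0.003 0.291 0.957 theta 16.9 res 0.0005 15159
   y range [0.0153 0.0901] z [0.0497 0.0733]
```

Emit:
servo_tool --pt "0.005 0 -0.008" --pt "0.0055 0 -0.0075" --pt "0.006 0 -0.007" --pt "0 0 0" --yaw '[0,0,0,0]' --claw '[0.025,0.025,0.025,0.025]'

```text
clock: 21.95
tool_pos: [0.5653, -0.0013, 0.0727]
eef_rot: [[-0.267, 0.964, 0.004], [0.964, 0.267, -0.005], [-0.005, 0.002, -1.0]]
ft_force: [3.2, -11.2, 1.4]
grip_width: 0.0292
```

Run:
```python
from h import *
st();body()
```

```text
TCP tray [ 0.0515 -0.0017] z 0.0727 F tray 0.1 -11.6 1.4 tz [ 0.004 -0.005]
body normal tray x,y,z -0.002 0.471 0.882 theta 28.1 res 0.0005 12610
   y range [0.0302 0.0984] z [0.0525 0.0896]
```

Emit:
servo_tool --pt "0.006 0 -0.002" --pt "0.006 0 -0.004" --pt "0 0 0" --yaw '[0,0,0]' --claw '[0.025,0.025,0.025]'

```text
clock: 22.38
tool_pos: [0.5633, 0.0083, 0.0798]
eef_rot: [[-0.266, 0.964, 0.006], [0.964, 0.266, -0.008], [-0.01, 0.004, -1.0]]
ft_force: [2.2, -20.3, 12.1]
grip_width: 0.0291
```

Run:
```python
from h import *
st();body()
```

```text
TCP tray [0.0522 0.0081] z 0.0798 F tray -3.3 -20.1 12.1 tz [ 0.006 -0.008]
body normal tray x,y,z -0.002 0.56 0.828 theta 34.1 res 0.0005 11291
   y range [0.039  0.1016] z [0.0505 0.0933]
```

Emit:
servo_tool --pt "0.0065 0 -0.006" --pt "0.007 0 -0.006" --pt "0.0075 0 -0.0055" --pt "0 0 0" --yaw '[0,0,0,0]' --claw '[0.025,0.025,0.025,0.025]'

```text
clock: 22.92
tool_pos: [0.5549, 0.0329, 0.0953]
eef_rot: [[-0.268, 0.963, 0.001], [0.963, 0.268, 0.001], [0.0, 0.001, -1.0]]
ft_force: [0.9, -0.3, 0.1]
grip_width: 0.0295
```

Run:
```python
from h import *
st();body()
```

```text
TCP tray [0.0506 0.034 ] z 0.0953 F tray 0.7 -0.6 0.1 tz [0.001 0.001]
body normal tray x,y,z -0.012 0.701 0.713 theta 44.5 res 0.0004 8718
   y range [0.0624 0.1142] z [0.0512 0.1026]
```

θ=44.5° but it slipped over the rim again. Same remedy: back off, lower, re-engage.

Emit:
servo_tool --pt "-0.01 0 -0.003" --pt "-0.015 0 0" --pt "-0.005 0 0.006" --pt "0 0 0.006" --pt "0 0 0" --yaw '[0,0,0,0,0]' --claw '[0.025,0.025,0.025,0.025,0.025]'

```text
clock: 23.6
tool_pos: [0.5618, 0.0038, 0.0849]
eef_rot: [[-0.268, 0.964, -0.002], [0.964, 0.268, 0.0], [0.001, -0.002, -1.0]]
ft_force: [-0.6, -0.5, -1.6]
grip_width: 0.0291
```

Emit:
servo_tool --pt "0 0 0.003" --pt "0 0 0" --yaw '[0,0]' --claw '[0.025,0.025]'

```text
clock: 23.85
tool_pos: [0.5625, 0.0039, 0.0827]
eef_rot: [[-0.268, 0.963, -0.0], [0.963, 0.268, 0.0], [0.0, -0.0, -1.0]]
ft_force: [0.2, 0.6, -1.6]
grip_width: 0.0293
```

Run:
```python
from h import *
st();body()
im,d=vision.grab_frame("scene"); cv2.imwrite("pics/s19.png",cv2.resize(im[150:390,120:400],None,fx=2.3,fy=2.3))
```

```text
TCP tray [0.0502 0.004 ] z 0.0827 F tray 0.3 0.5 -1.6 tz [-0.  0.]
body normal tray x,y,z -0.011 0.702 0.712 theta 44.6 res 0.0004 8516
   y range [0.0324 0.0841] z [0.039 0.09 ]
```

View pics/s19.png

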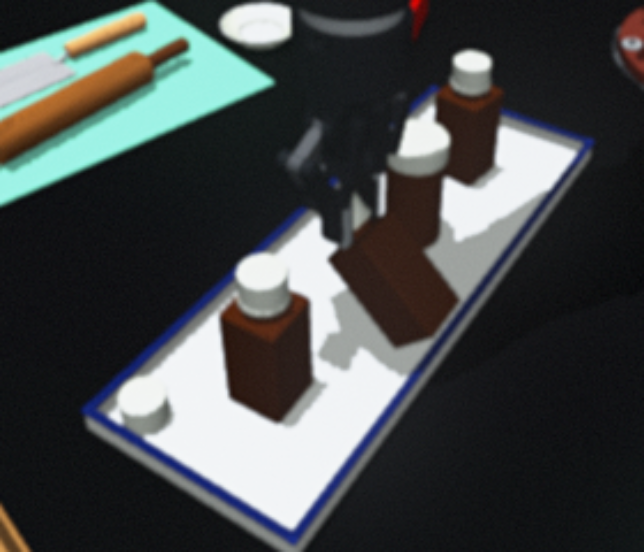

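Emit:
servo_tool --pt "0.01 0 0.002" --pt "0.01 0 0" --pt "0.005 0 0" --pt "0 0 0" --yaw '[0,0,0,0]' --claw '[0.025,0.025,0.025,0.025]'

```text
clock: 24.45
tool_pos: [0.5589, 0.0216, 0.0845]
eef_rot: [[-0.265, 0.964, 0.007], [0.964, 0.265, -0.015], [-0.016, 0.002, -1.0]]
ft_force: [-2.5, -32.2, 26.1]
grip_width: 0.0293
```

Emit:
servo_tool --pt "0.005 0 0" --pt "0.002 0 0" --pt "0 0 0" --yaw '[0,0,0]' --claw '[0.025,0.025,0.025]'

```text
clock: 24.82
tool_pos: [0.5612, 0.0263, 0.0873]
eef_rot: [[-0.263, 0.965, 0.015], [0.964, 0.263, -0.018], [-0.021, 0.01, -1.0]]
ft_force: [3.5, -37.4, 42.4]
grip_width: 0.0292
```

Run:
```python
from h import *
st();body()
```

```text
TCP tray [0.0549 0.0259] z 0.0873 F tray -6.6 -37.0 42.4 tz [ 0.015 -0.018]
body normal tray x,y,z 0.025 0.796 0.605 theta 52.7 res 0.0004 7710
   y range [0.0541 0.0991] z [0.034  0.0931]
```

Rotating further by floor friction (52.7°), but the force is high. I'll ease upward while continuing.

Emit:
servo_tool --pt "0.003 0 -0.007" --pt "0.007 0 -0.005" --pt "0 0 0" --yaw '[0,0,0]' --claw '[0.025,0.025,0.025]'

```text
clock: 25.25
tool_pos: [0.5562, 0.0422, 0.0965]
eef_rot: [[-0.267, 0.964, 0.01], [0.964, 0.267, -0.005], [-0.008, 0.009, -1.0]]
ft_force: [5.6, -11.0, 17.6]
grip_width: 0.0295
```

Run:
```python
from h import *
st();body()
```

```text
TCP tray [0.0544 0.0427] z 0.0965 F tray 2.5 -12.1 17.6 tz [ 0.01  -0.005]
body normal tray x,y,z 0.039 0.874 0.485 theta 60.9 res 0.0003 5684
   y range [0.0684 0.1032] z [0.0334 0.0964]
```

Emit:
servo_tool --pt "0.009 0 -0.004" --pt "0.0095 0 -0.0025" --pt "0.0095 0 -0.0015" --pt "0 0 0" --yaw '[0,0,0,0]' --claw '[0.025,0.025,0.025,0.025]'

```text
clock: 25.8
tool_pos: [0.5474, 0.0714, 0.1039]
eef_rot: [[-0.268, 0.963, 0.008], [0.963, 0.268, -0.002], [-0.004, 0.008, -1.0]]
ft_force: [2.4, -2.9, 18.5]
grip_width: 0.0289
```

Run:
```python
from h import *
st();body();capang("pics/w20.png")
im,d=vision.grab_frame("scene"); cv2.imwrite("pics/s20.png",cv2.resize(im[150:390,120:400],None,fx=2.3,fy=2.3))
```

```text
TCP tray [0.0537 0.0731] z 0.1039 F tray 1.5 -3.5 18.5 tz [ 0.008 -0.002]
body normal tray x,y,z 0.013 0.973 0.23 theta 76.7 res 0.0002 2807
   y range [0.0933 0.1073] z [0.0282 0.0879]
n 5163 hist [(-90, 62), (-85, 82), (-80, 114), (-75, 55), (-70, 95), (-65, 71), (-55, 55), (-50, 338), (-45, 135), (-40, 82), (-35, 51), (-30, 54), (-25, 73), (-20, 480), (-15, 827), (-10, 327), (-5, 102), (0, 49), (5, 46), (30, 35), (40, 47), (45, 66), (50, 83), (55, 73), (60, 86), (65, 132), (70, 409), (75, 747), (80, 202), (85, 47)]
```

View pics/s20.png

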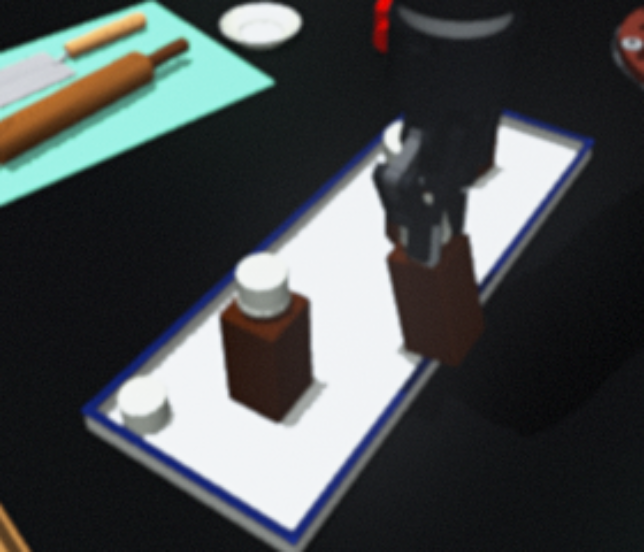

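View pics/w20.png

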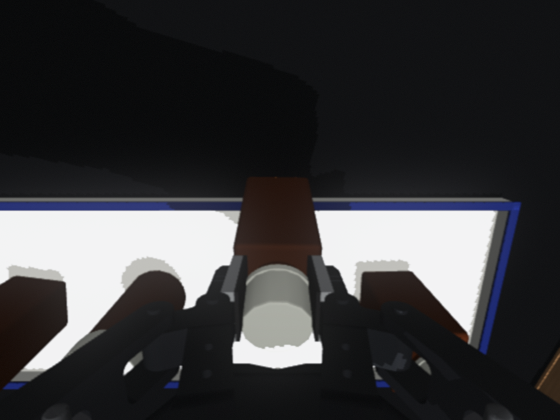

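Emit:
servo_tool --pt "0.009 0 0" --pt "0 0 -0.02" --pt "0 0 -0.02" --pt "-0.03 0 0" --pt "-0.04 0 0" --yaw '[0,0,0,0,0]' --claw '[0.025,0.025,0.025,0.025,0.025]'

```text
clock: 26.58
tool_pos: [0.5602, 0.0131, 0.1412]
eef_rot: [[-0.27, 0.963, 0.0], [0.963, 0.27, 0.0], [0.0, 0.001, -1.0]]
ft_force: [0.3, -0.2, -1.7]
grip_width: 0.0289
```

Emit:
servo_tool --pt "-0.035 -0.003 0" --pt "0 0 0.015" --pt "0 0 0.015" --pt "0 0 0.01" --pt "0 0 0" --yaw '[0,0,0,0,0]' --claw '[0.025,0.025,0.025,0.025,0.025]'

```text
clock: 27.2
tool_pos: [0.5658, -0.0212, 0.0997]
eef_rot: [[-0.269, 0.963, -0.002], [0.963, 0.269, 0.0], [0.001, -0.002, -1.0]]
ft_force: [0.0, 0.4, -1.1]
grip_width: 0.0289
```

Run:
```python
from h import *
st();body();captop()
```

```text
TCP tray [ 0.0467 -0.021 ] z 0.0997 F tray 0.1 0.4 -1.1 tz [-0.002  0.   ]
body normal tray x,y,z 0.002 0.988 0.155 theta 81.1 res 0.0002 501
   y range [-0.004   0.0036] z [0.0275 0.0745]
cap top c tray [ 0.0467 -0.0321] z 0.1285 tilt tray x,y deg [-0.3  -6.29] res 0.0009 3059
```

θ=81°. I'll lower to contact, then drag towards +y under light pressure.

Emit:
servo_tool --pt "0 0 0.004" --pt "0 0 0.003" --pt "0 0 0" --yaw '[0,0,0]' --claw '[0.025,0.025,0.025]'

```text
clock: 27.68
tool_pos: [0.5666, -0.0222, 0.0936]
eef_rot: [[-0.268, 0.964, -0.0], [0.964, 0.268, 0.0], [0.0, -0.0, -1.0]]
ft_force: [-0.1, -0.4, -2.1]
grip_width: 0.0295
```

Emit:
servo_tool --pt "0 0 0.003" --pt "0 0 0" --yaw '[0,0]' --claw '[0.025,0.025]'

```text
clock: 27.92
tool_pos: [0.5674, -0.0222, 0.0928]
eef_rot: [[-0.268, 0.963, 0.002], [0.963, 0.268, -0.0], [-0.001, 0.002, -1.0]]
ft_force: [-6.2, 2.4, 18.3]
grip_width: 0.0293
```

Emit:
servo_tool --pt "0.005 0 0" --pt "0.005 0 0" --pt "0.005 0 0" --pt "0 0 0" --yaw '[0,0,0,0]' --claw '[0.025,0.025,0.025,0.025]'

```text
clock: 28.42
tool_pos: [0.5633, -0.0077, 0.0914]
eef_rot: [[-0.268, 0.963, 0.001], [0.963, 0.268, -0.001], [-0.001, 0.001, -1.0]]
ft_force: [0.2, -2.8, 7.3]
grip_width: 0.0285
```

Run:
```python
from h import *
st();body();captop()
```

```text
TCP tray [ 0.0479 -0.0074] z 0.0914 F tray -0.5 -2.7 7.3 tz [ 0.001 -0.001]h.py:41: RuntimeWarning: Mean of empty slice.
  c=P.mean(0);n=np.linalg.svd(P-c,full_matrices=False)[2][2];e=(P-c)@n
  ret = um.true_divide(
Traceback (most recent call last):
  File "h.py", line 76, in body
    c,n,e,k=pl(W[m]);print("body normal tray x,y,z",(n[:2]@TU).round(3),(n[:2]@TV).round(3),n[2].round(3),"theta",np.degrees(np.arctan2(n[:2]@TV,n[2])).round(1),"res",e.round(4),k)
            ~~^^^^^^
  File "h.py", line 41, in pl
    c=P.mean(0);n=np.linalg.svd(P-c,full_matrices=False)[2][2];e=(P-c)@n
                  ~~~~~~~~~~~~~~~~~~~~~~~~~~~~~~~~~~~~~~~~~^^^
IndexError: index 2 is out of bounds for axis 0 with size 0
```

Emit:
servo_tool --pt "0.002 0 0.003" --pt "0 0 0" --yaw '[0,0]' --claw '[0.025,0.025]'

```text
clock: 28.72
tool_pos: [0.5632, -0.0043, 0.0901]
eef_rot: [[-0.269, 0.963, 0.003], [0.963, 0.269, 0.003], [0.002, 0.004, -1.0]]
ft_force: [-5.1, 6.5, 26.0]
grip_width: 0.0282
```

Run:
```python
from h import *
st();captop()
im,d=vision.grab_frame("scene"); cv2.imwrite("pics/s21.png",cv2.resize(im[150:390,120:400],None,fx=2.3,fy=2.3))
```

```text
TCP tray [ 0.0486 -0.0041] z 0.0901 F tray -3.2 7.7 26.0 tz [0.003 0.003]
cap top c tray [ 0.0481 -0.0166] z 0.1197 tilt tray x,y deg [-0.04 -1.52] res 0.00064 3217
```

View pics/s21.png

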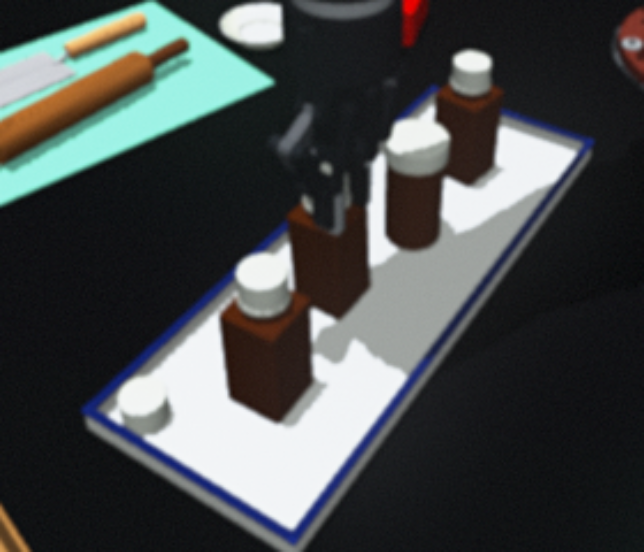

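B is upright at tray y≈−17 mm. I'll lift slightly, shift +15 mm to centre it, and set it down.

Emit:
servo_tool --pt "0 0 -0.008" --pt "0 0 -0.006" --pt "0.015 0 0" --pt "0 0 0.006" --pt "0 0 0" --yaw '[0,0,0,0,0]' --claw '[0.025,0.025,0.025,0.025,0.025]'

```text
clock: 29.45
tool_pos: [0.5574, 0.009, 0.0948]
eef_rot: [[-0.268, 0.963, -0.002], [0.963, 0.268, 0.0], [0.001, -0.002, -1.0]]
ft_force: [-0.2, 0.5, -2.1]
grip_width: 0.0281
```

Emit:
servo_tool --pt "0 0 0.004" --pt "0 0 0.002" --pt "0 0 0" --yaw '[0,0,0]' --claw '[0.025,0.025,0.025]'

```text
clock: 29.82
tool_pos: [0.5582, 0.0086, 0.0902]
eef_rot: [[-0.268, 0.964, 0.0], [0.964, 0.268, 0.0], [0.0, 0.0, -1.0]]
ft_force: [-1.7, 2.1, 5.8]
grip_width: 0.0283
```

Run:
```python
from h import *
st();captop()
```

```text
TCP tray [0.0473 0.0097] z 0.0902 F tray -1.1 2.5 5.8 tz [0. 0.]
cap top c tray [ 0.0469 -0.0028] z 0.1198 tilt tray x,y deg [ 0.15 -1.33] res 0.00064 3219
```

On the floor (upward force 5.8 N, cap top z 0.1198), at tray (47, −3) mm. Releasing.

Emit:
servo_tool --pt "0 0 -0.001" --pt "0 0 0" --pt "0 0 0" --pt "0 0 0" --pt "0 0 0" --yaw '[0,0,0,0,0]' --claw '[0.027,0.029,0.032,0.036,0.045]'

```text
clock: 30.5
tool_pos: [0.5583, 0.0086, 0.0909]
eef_rot: [[-0.268, 0.963, 0.0], [0.963, 0.268, -0.0], [-0.0, 0.0, -1.0]]
ft_force: [1.0, -0.3, 0.2]
grip_width: 0.0449
```

Emit:
servo_tool --pt "0 0 0" --pt "0 0 -0.01" --pt "0 0 -0.03" --pt "0 0 -0.04" --pt "0 0 -0.03" --yaw '[0,0,0,0,0]' --claw '[0.05,0.05,0.05,0.05,0.05]'

```text
clock: 31.12
tool_pos: [0.5586, 0.0086, 0.2032]
eef_rot: [[-0.268, 0.964, 0.002], [0.964, 0.268, -0.0], [-0.001, 0.002, -1.0]]
ft_force: [1.2, -0.1, -0.4]
grip_width: 0.0501
```

Emit:
servo_tool --pt "0 0 -0.04" --pt "-0.06 0 -0.03" --pt "-0.06 0 0" --pt "-0.06 0 0" --pt "-0.05 0 0" --yaw '[0,0,0,0,0]' --claw '[0.05,0.05,0.05,0.05,0.05]'

```text
clock: 31.75
tool_pos: [0.6189, -0.2113, 0.2696]
eef_rot: [[-0.267, 0.964, 0.001], [0.964, 0.267, -0.001], [-0.001, 0.001, -1.0]]
ft_force: [0.0, -0.0, 0.5]
grip_width: 0.0499
```

Run:
```python
from h import *
st()
im,d=vision.grab_frame("scene"); cv2.imwrite("pics/s22.png",cv2.resize(im[150:390,120:400],None,fx=2.3,fy=2.3))
im,d=vision.grab_frame("top"); cv2.imwrite("pics/t22.png",cv2.resize(im[40:330,120:340],None,fx=2,fy=2))
W=cloud("top",im,d);z=cv2.medianBlur(W[...,2].astype(np.float32),3)
m=(z>.095)&(z<.13);m[:,:150]=0;m[:,330:]=0
n,L,S,C=cv2.connectedComponentsWithStats(m.astype(np.uint8))
for i in range(1,n):
    if S[i,4]>60: zz=np.median(z[L==i]);print(C[i].round(1),S[i,4],zz,totray(plane("top",C[i],zz)[0]).round(4))
print("jar0",totray([.4683,-.0263]),"up0",totray([.3731,-.0577]))
```

```text
TCP tray [ 0.047  -0.2184] z 0.2696 F tray 0.0 -0.0 0.5 tz [ 0.001 -0.001]
[212.6 110.7] 258 0.11885758 [ 0.1389 -0.001 ]
[226.4 161.7] 308 0.118995376 [ 0.0435 -0.0014]
[239.8 212.7] 623 0.10214979 [-0.0487  0.0001]
[256.8 266.7] 290 0.11883563 [-0.1485 -0.0055]
jar0 [-0.04864164  0.00010265] up0 [-0.14877055 -0.00471426]
```

View pics/s22.png

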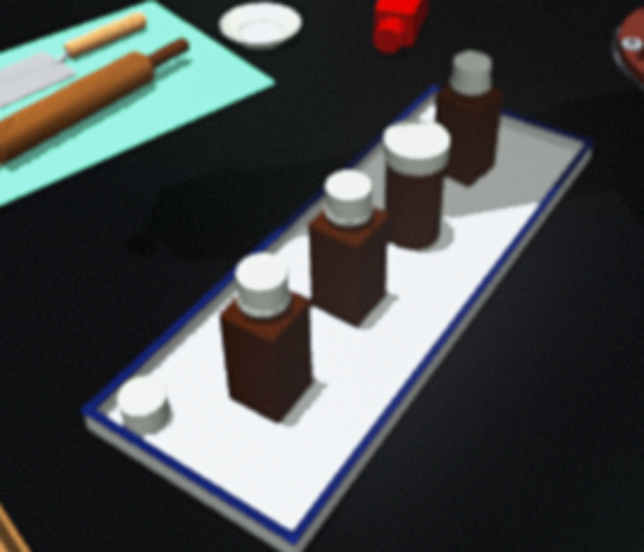

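View pics/t22.png

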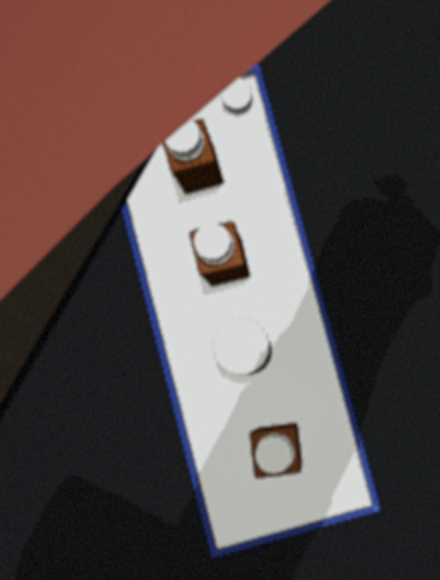

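All four stand in line on the tray, and the jar and near bottle are within 1 mm of where they started. Handing in.

```bash
python3 -c "
from cell import ctrl
print(ctrl.job_done(), ctrl.state()['clock'])"
```

```text
the job is handed in; nothing more can be done
the job is handed in; nothing more can be done
```

Both fallen bottles now stand upright on the tray in their own gaps, released, and I handed the job in at about 32 s of the 61 s allowed. I gripped each one by its cap and pivoted it up with its foot edge against the tray wall and floor. I then carried it to the middle line, pressed it flat and let go.

**Last checks (tray frame):**

| Item | Position (x, y) | Where it was | Height and tilt |
|---|---|---|---|
| Bottle A | (139–146, about 0) mm | (147, 4) mm lying | cap top at 0.119–0.120 m, about 1° |
| Bottle B | (44–47, −1 to −3) mm | (48, −1) mm lying | cap top at 0.119–0.120 m, about 1° |
| Jar | within 0.1 mm of its start | – | standing |
| Near bottle | within 1 mm of its start | – | standing |

The gripper ended well clear, with no contact force.

**What disagreed or went wrong:**
- The wrist and top cameras differ by 4–7 mm on the new bottles' x position. In the last top view the arm partly hid bottle A. Either reading is well inside the tolerance.
- Each bottle's foot slipped over the rim once while I was pivoting it; I backed off and re-engaged both times.
- The highest wrist force I read was about 57 N, while pressing bottle B against the floor.

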